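# Open the ultrasonic cleaner and take out the parts basket

## Task

The cleaning run is over. Turn the lid of the ultrasonic cleaner anticlockwise by its knob until you feel it come up against its stop, lift it straight off without dragging, twisting or lifting the cleaner, and lower it onto the middle of the ribbed drain mat, knob up. Then lift the wire basket out by its blue grip with the blue disc still lying in it and lower it into the steel drip tray; let go of each only once it is down, and leave the cleaner and the things around it where they stand.

Things in the scene. Friction and masses are not known exactly. Their poses are not given: they have to be found in the camera images.
- cleaner: bench ultrasonic cleaner, 2.7 to 3.9 kg, loose on the worktop: white square housing 163 x 163 mm, 118 mm high, black control panel on its -x side; on top a round light-metal collar of 156 mm diameter, its top 140 mm above the worktop. Origin: centre of the underside, z up
- mouth (a point): centre of the well's mouth, level with the collar's top; clear opening 118 mm. The bayonet collar has three 5 mm thick lips with gaps between and a stop beyond each gap, all hidden under the lid; it is clamped on at an unknown angle, so the housing's yaw does not tell where the gaps are
- panel (a point): point on the housing's -x face, at the middle of the control panel, 80 mm from the cleaner's axis, 60 mm above its underside
- lid: round stainless lid, 149 mm diameter, 0.35 kg, lying loose on the collar. Under its flange (top 16 mm above the origin) is a 12 mm high, 111 mm wide plug (3.5 mm clearance all round in the mouth) with a flat underside on which it stands level. Origin: centre of the plug's underside, 128 mm above the cleaner's underside while the lid is on; z up; x along the bar knob
- lugs (a point): centre of the lid's three lugs (reach 65 mm from the axis, start under the collar's lips, 2.5 mm vertical play). To free: turn 30 to 88 degrees anticlockwise from above; how far can only be felt. Turning takes under 0.25 N m; at the stop it rises, and forcing on twists the cleaner round. At the stop, or up to 6 degrees short, it lifts off; else the lips hold it and the cleaner comes up too
- knob (a point): centre of the black bar knob on the lid, 38 mm above the lid's origin: bar 70 mm long (lid x), 14 mm wide (lid y), reaching from 16 to 54 mm above the lid's origin; axes as the lid's
- basket: round wire basket, 95 mm diameter, wall 42 mm high, 0.18 kg, standing on the well's floor 38 mm above the cleaner's underside, hidden until the lid is off; origin: centre of its underside, z up; x along the straight grip of its bail
- bail (a point): middle of the blue grip of the basket's bail, 74 mm above the basket's underside: a round bar 12 mm thick and 48 mm long along the basket's x; grip it across, along the basket's y. In the well it is 28 mm below the top of the collar
- chuck: the cleaned part: blue disc, 43 mm diameter, 12 mm high, with white bushes, lying loose on the basket's floor (3 mm above the basket's underside); origin: centre of its underside
- mat: dark rubber drain mat with grey ribs, 180 x 180 x 4 mm, fixed; origin: centre of the underside, on the worktop; it lies left or right of the cleaner, the tray on the other side
- tray: shallow square steel drip tray, 170 x 170 mm outside, 164 mm inside, rim 21 mm high, floor 3 mm thick, fixed; origin: centre of the underside, on the worktop
- powder_can: bystander: upright aluminium can with pressed lid, 58 mm diameter, 110 mm tall; origin at the underside
- eye_loupe: bystander: black loupe standing on its wide rim, 40 mm diameter, 30 mm tall; origin at the underside
- dust_brush: bystander: wooden brush lying flat, 11 x 150 x 11 mm; origin at the underside

How it is judged:
By the outcome, as a careful person would: the job done as asked, in the order asked, and still so for the second after the job is handed in, with the robot touching nothing.
It also fails if it takes over 70 s, if anything falls off the work surface, if the arm or the gripper's body presses on something with over 40 N, if the wrist force passes 120 N, or if a joint passes its speed limit or range.

## Robot

A 6-joint arm with a two-finger parallel gripper is mounted at the origin on a cart in front of the work surface, level with it; the furniture and walls round the work are solid. World frame = base frame: x ahead of the robot, y to its left, z up, the work surface at z = 0. Lengths are in m, angles in degrees, forces in N, time in s.
With the tool pointing down it reaches from about 0.375 to 0.9 m from the base axis. Payload 3.1 kg.
Tool frame: the origin (TCP) lies on the centre line of the jaws, within the pads' length; the fingertips stand 17 mm ahead of it and the grasp point (between the pads) lies 2 mm behind it; y points along the fingers, x is the direction in which the jaws open and shut, and the axes are right-handed (so a half turn about y gives the same grasp; the last joint's range is limited). The gripper opens to 87 mm and grips with 3 to 60 N. Pads are 19 mm wide; open, the fingers measure 117 mm over their backs; the gripper's body (75 mm by 190 mm) begins 51 mm behind the grasp point.
Start: joints at [55.491, 30.224, 82.088, -0, 67.689, -10.227], TCP at [0.257, 0.57, 0.24] pointing down, gripper open.
Joint ranges: [-176.69, 176.69], [-43.24, 126.21], [12.49, 139.97], [-82, 262], [0, 151.66], [-163.58, 163.58]. Speed limits (degrees/s): [159.86, 159.86, 180, 180, 180, 180].

## Interface

Orientations are given as a 3x3 rotation matrix whose columns are the frame's x, y, z axes.
In Python, from rig import read_state, capture, camera_info, hand_in, trace, tip_of gives the robot as it stands.
- The arm moves only by the tool jog_arm, never from a script. Its argument "steps" is a list of rows, each an object with "fingers": the opening in per cent of the stroke, from 0 (shut) to 100 (fully open); "delta_pos": the shift along the world's x, y, z in mm, a list of three; "turn": the turn about the world's z in degrees. A call has 1 to 20 rows; each row is the pose to reach, as a shift and turn from the pose commanded when the call began; what a row does not reach only later rows make up. A row lasts 1/12 s, in which the tool goes at most 41.7 mm and 7.16 degrees, less where a joint would pass 70% of its speed; a pose out of reach is approached as far as the arm can. A call with a gripper value outside its range is refused whole. The fingers move at their own pace and stop on an object; the grip force is fixed at half the most. Time passes only in rows, so rows that repeat a pose let the fingers close. It gives the time, the measured TCP pose, the force and the opening at its end, in the units of the state.
- read_state(): the state, without advancing time (a new reading comes with each control period).
- capture(name): name is "scene" or "top" or "wrist"; returns the picture (400x640x3 uint8, red, green, blue); there is no depth.
- camera_info(name): a dict with "fov_y" (degrees; the focal length in pixels is half the picture's height over the tangent of half this angle, whatever the lens; pixels are square), "cx", "cy" (the principal point, pixels), "view" (4x4, takes a point from world to camera coordinates); the wrist camera has in their place "tool_from_camera" (4x4, takes a point from camera to tool coordinates, whose origin is the TCP and whose axes are the tool frame's). Camera axes: x right, y down, z forward; pixel columns grow to the right and rows downward; lengths in m; the calibration is good to about 2 mm. A picture is of the moment at which its call begins: read the wrist's pose just before it. camera_info takes no time and is no camera call.
- hand_in(): hands the job in, once; it reports no verdict.
Trained networks look in the newest picture that a camera, given by its name, has taken for a name from the list of things; names that differ only in an ending like _2 or _b are one class to them, and where a whole thing is asked for, a point or a joint stands for the part that bears it (a point fixed in the world has none). Each returns a list of dicts, best first, with "confidence" (0 to 1); they miss things now and then, are a little off and sometimes report something else, mostly with a low value. They report only what shows in the picture. A call takes as long as a camera call.
- trace(target, camera): "mask" (400x640 bool, what is visible of it).
- tip_of(target, camera): "position" ([x, y, z] in m, in world coordinates, good to about 4 mm: a listed point, or the origin of a listed thing).
The state is a dict: "time_s": time; "joint_positions": joint angles; "qvel": joint speeds; "tau": joint torques, N m; "position": TCP position; "tcp_rot": TCP orientation; "force": force on the tool from outside, world axes, zero at the start; "moment": the same for the moment, N m; "opening": opening from 0.0 (shut) to 1.0 (fully open).
Only numpy, scipy, OpenCV 4.12 (cv2) and the standard library are available. Lean on these libraries where they do the work, as an engineer would, in place of code of your own. Each camera call takes 0.05 s, during which the arm holds its last target.

## Working session

There is one attempt and no reset: what is moved stays moved. The work goes in short steps, Python scripts to look and compute and a tool call to move; the robot and the scene stay as the last step left them, time stands still between calls to the robot, and variables do not carry over. Pictures are saved under pics/ and viewed, and the job is handed in when it is done.

Besides the shell and the picture viewer there is one more tool, called after ">>>" in YAML: its name, and indented under it one key for each argument. jog_arm: Moves the arm, as the interface text tells. Its arguments: {"type":"object","properties":{"steps":{"type":"array","items":{"type":"object","properties":{"fingers":{"type":"number"},"delta_pos":{"type":"array","items":{"type":"number"}},"turn":{"type":"number"}}}}},"required":["steps"]}

```bash
mkdir -p pics; ls; python3 - <<'E'
from rig import *
import cv2,numpy as np
s=read_state();print(s)
for c in("scene","top"):
    im=capture(c);cv2.imwrite(f"pics/{c}0.png",im[:,:,::-1]);print(c,camera_info(c))
for t in("cleaner","mouth","lid","knob","mat","tray","powder_can","eye_loupe","dust_brush","panel"):
  for c in("scene","top"):
    r=tip_of(t,c);print(t,c,[(np.round(q["position"],4).tolist(),round(q["confidence"],2)) for q in r[:2]])
print(read_state()["time_s"])
E
```

```text
pics
{'time_s': 0.0, 'joint_positions': array([ 5.54899577e+01,  3.02797665e+01,  8.21566520e+01, -3.91706639e-04,
        6.76895508e+01, -1.02275586e+01]), 'qvel': array([ 0.09586048,  0.0204198 , -0.0357567 ,  0.05298981,  0.01512413,
       -0.07057387]), 'tau': array([ 2.08615011e-04, -4.40045857e+01, -1.76588452e+01,  6.31626067e-02,
        5.82159008e-02, -1.46714096e-04]), 'position': array([0.25659566, 0.56912809, 0.23856155]), 'tcp_rot': array([[ 4.11231993e-01, -1.24039365e-03, -9.11529873e-01],
       [ 9.11528146e-01, -1.81527014e-03,  4.11233684e-01],
       [-2.16476461e-03, -9.99997583e-01,  3.84156563e-04]]), 'force': array([ 0.28625407, -0.60050789,  0.46293478]), 'moment': array([ 0.01167737,  0.06702266, -0.02008316]), 'opening': 1.0041012078937113}
scene {'fov_y': 43.91933931887548, 'cx': 321.3480671750081, 'cy': 199.6431559775495, 'view': array([[-8.41238751e-01, -5.40662943e-01, -9.72386711e-04,
         5.41726047e-01],
       [-3.86570454e-01,  6.02735630e-01, -6.98049457e-01,
         3.24047864e-01],
       [ 3.77995566e-01, -5.86850357e-01, -7.16048888e-0
[... 741 characters left out ...]
96, 0.2901, 0.0023], 0.89), ([0.5414, 0.0145, 0.1294], 0.35)]
mat top [([0.5018, 0.2889, -0.0025], 0.69)]
tray scene [([0.5111, -0.3089, -0.0021], 0.57)]
tray top [([0.5096, -0.3063, -0.0022], 0.59)]
powder_can scene [([0.7393, -0.213, -0.0011], 0.93)]
powder_can top [([0.7394, -0.2071, 0.0033], 0.71)]
eye_loupe scene [([0.7224, 0.2401, 0.0022], 0.76)]
eye_loupe top [([0.7189, 0.2404, 0.0037], 0.58)]
dust_brush scene [([0.774, 0.1078, 0.0031], 0.66), ([0.7429, -0.2076, 0.0029], 0.44)]
dust_brush top [([0.7693, 0.1069, -0.001], 0.51), ([0.5369, 0.0132, 0.1304], 0.37)]
panel scene [([0.4556, 0.0302, 0.0619], 0.67)]
panel top [([0.4575, 0.0236, 0.058], 0.89), ([0.5418, 0.013, 0.1605], 0.6)]
1.1
```

View pics/scene0.png

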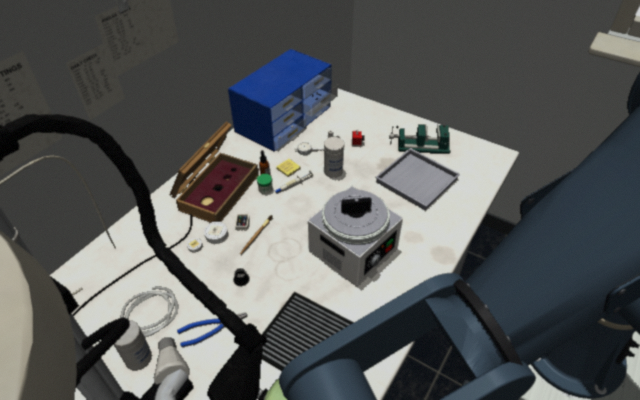

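View pics/top0.png

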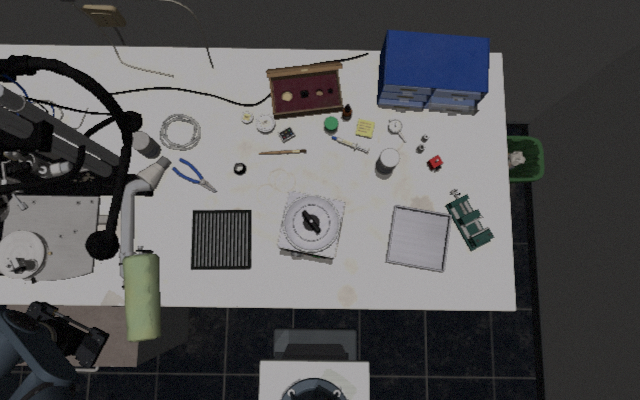

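The overview shows the cleaner at top px (312,222), the mat on the left (222,239) and the tray on the right (418,238). Next I'll zoom in for the knob's angle.

```bash
cat > h.py <<'E'
from rig import *
import cv2,numpy as np
def proj(p,c):
    i=camera_info(c);f=200/np.tan(np.radians(i["fov_y"]/2));q=i["view"]@np.r_[p,1]
    return np.array([f*q[0]/q[2]+i["cx"],f*q[1]/q[2]+i["cy"]])
def back(uv,z,c):
    i=camera_info(c);f=200/np.tan(np.radians(i["fov_y"]/2));V=i["view"];R=V[:3,:3];o=-R.T@V[:3,3]
    d=R.T@np.array([(uv[0]-i["cx"])/f,(uv[1]-i["cy"])/f,1]);return o+d*(z-o[2])/d[2]
def wback(uv,z,s):
    i=camera_info("wrist");f=200/np.tan(np.radians(i["fov_y"]/2));T=i["tool_from_camera"]
    R=s["tcp_rot"]@T[:3,:3];o=s["position"]+s["tcp_rot"]@T[:3,3]
    d=R@np.array([(uv[0]-i["cx"])/f,(uv[1]-i["cy"])/f,1]);return o+d*(z-o[2])/d[2]
E
python3 - <<'E'
from h import *
t=cv2.imread("pics/top0.png");s=cv2.imread("pics/scene0.png")
a=cv2.resize(t[170:290,180:460],None,fx=2.8,fy=2.8,interpolation=2);b=cv2.resize(s[170:290,290:420],None,fx=4,fy=4,interpolation=2)
cv2.imwrite("pics/zt.png",a);cv2.imwrite("pics/zs.png",b)
print(proj([.257,.57,.24],"top"),camera_info("wrist"))
k=t[205:240,295:330].min(axis=2)<50
ys,xs=np.nonzero(k);P=np.array([back((x+295,y+205),.182,"top")[:2] for x,y in zip(xs,ys)])
print(len(P),P.mean(0));w,v=np.linalg.eigh(np.cov(P.T));print(w**.5,np.degrees(np.arctan2(v[1,1],v[0,1])))
for nm in("mat","tray"):
  capture("top");m=trace(nm,"top")
  if m:
    ys,xs=np.nonzero(m[0]["mask"]);r=cv2.minAreaRect(np.c_[xs,ys].astype(np.float32));print(nm,m[0]["confidence"],r)
    B=cv2.boxPoints(r);print([np.round(back(q,.004 if nm=="mat" else .021,"top")[:2],4) for q in B],back(r[0],.004 if nm=="mat" else .021,"top"))
E
```

```text
[ 81.08084432 329.85287963] {'fov_y': 64.85156521889934, 'cx': 320.60229260622714, 'cy': 197.6625065216274, 'tool_from_camera': array([[ 9.99999912e-01,  2.01995435e-04,  3.68785004e-04,
        -8.03365309e-04],
       [-3.05563105e-04, -2.53399021e-01,  9.67361795e-01,
        -1.44514297e-01],
       [ 2.88852426e-04, -9.67361822e-01, -2.53398937e-01,
         6.87292738e-02],
       [ 0.00000000e+00,  0.00000000e+00,  0.00000000e+00,
         1.00000000e+00]])}
222 [0.53462121 0.01622614]
[0.00920452 0.01625485] -141.62883687820363
mat 0.93 ((220.99998474121094, 240.0), (59.99999237060547, 59.99999237060547), 0.0)
[array([0.4066, 0.3746]), array([0.5875, 0.3852]), array([0.59  , 0.2022]), array([0.4088, 0.1955])] [0.49725861 0.28939959 0.004     ]
tray 0.67 ((419.2835998535156, 238.44252014160156), (59.03949737548828, 59.83064651489258), 8.53076457977295)
[array([ 0.4321, -0.2053]), array([ 0.6102, -0.2343]), array([ 0.5858, -0.4108]), array([ 0.4086, -0.3782])] [ 0.5082118  -0.30707947  0.021     ]
```

View pics/zt.png

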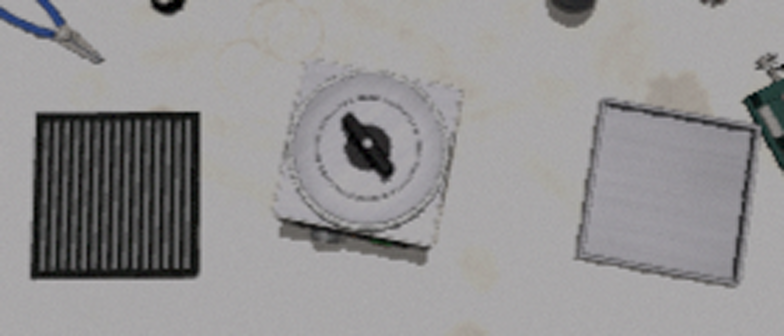

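View pics/zs.png

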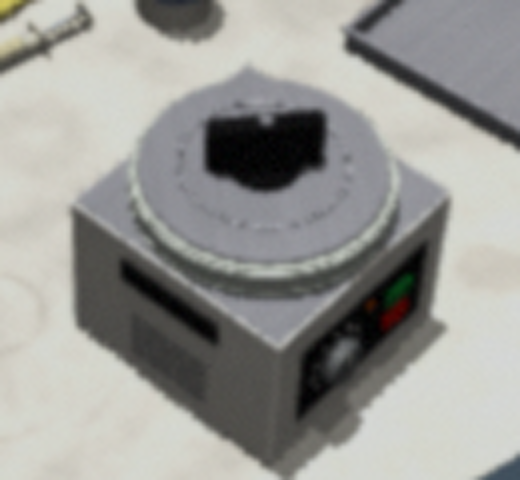

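The bar runs from about (348,118) to (388,178) in the zoom, which gives a yaw of about 36°. A green cylinder and a gooseneck sit near the arm, so I'll check the clearance before swinging across.

```bash
python3 - <<'E'
from h import *
t=cv2.imread("pics/top0.png");s=cv2.imread("pics/scene0.png")
a=cv2.resize(t[130:400,0:240],None,fx=2.2,fy=2.2,interpolation=2);b=cv2.resize(s[100:400,60:400],None,fx=2,fy=2,interpolation=2)
cv2.imwrite("pics/zt2.png",a);cv2.imwrite("pics/zs2.png",b)
cv2.imwrite("pics/w0.png",capture("wrist")[:,:,::-1])
for p in ([.257,.57,.24],[.257,.57,.34],[.257,.57,.45]): print(p,proj(p,"top"),proj(p,"scene"))
for z in(0,.1,.2,.3,.4,.5,.6):
  q=back((142,260),z,"top");q2=back((142,338),z,"top");print(z,q.round(3),proj(q,"scene").round(),q2.round(3),proj(q2,"scene").round())
E
```

```text
[0.257, 0.57, 0.24] [ 81.08084432 329.85287963] [334.17009995 499.83007697]
[0.257, 0.57, 0.34] [ 58.56755404 334.92828157] [335.64311977 477.59652653]
[0.257, 0.57, 0.45] [ 28.24515903 341.76417008] [337.73951989 445.95376281]
0 [0.435 0.524 0.   ] [264. 452.] [0.208 0.507 0.   ] [375. 519.]
0.1 [0.431 0.487 0.1  ] [273. 415.] [0.221 0.471 0.1  ] [383. 478.]
0.2 [0.428 0.45  0.2  ] [284. 374.] [0.234 0.435 0.2  ] [392. 432.]
0.3 [0.425 0.413 0.3  ] [296. 327.] [0.247 0.399 0.3  ] [403. 380.]
0.4 [0.422 0.376 0.4  ] [310. 274.] [0.26  0.363 0.4  ] [415. 320.]
0.5 [0.419 0.338 0.5  ] [326. 212.] [0.273 0.327 0.5  ] [428. 253.]
0.6 [0.416 0.301 0.6  ] [344. 141.] [0.286 0.291 0.6  ] [444. 174.]
```

View pics/zt2.png

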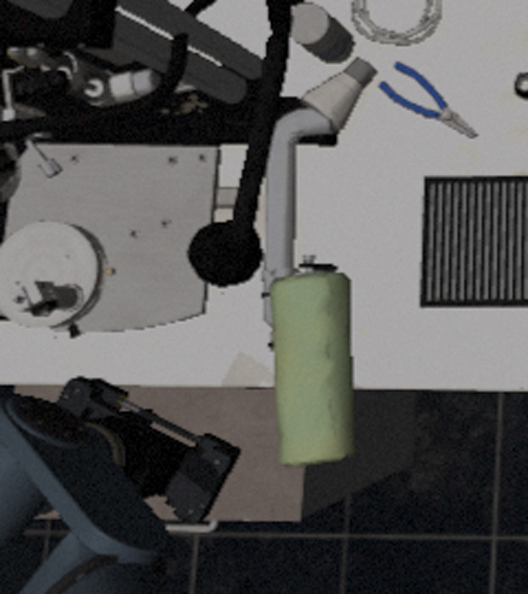

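View pics/zs2.png

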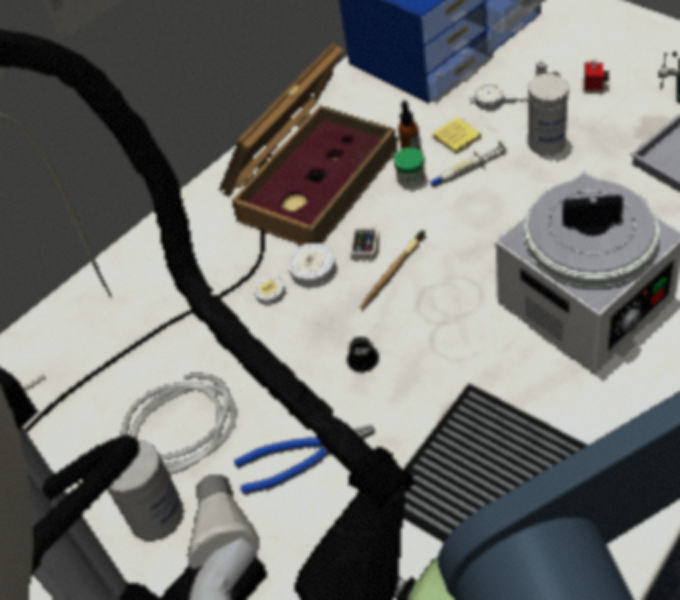

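View pics/w0.png

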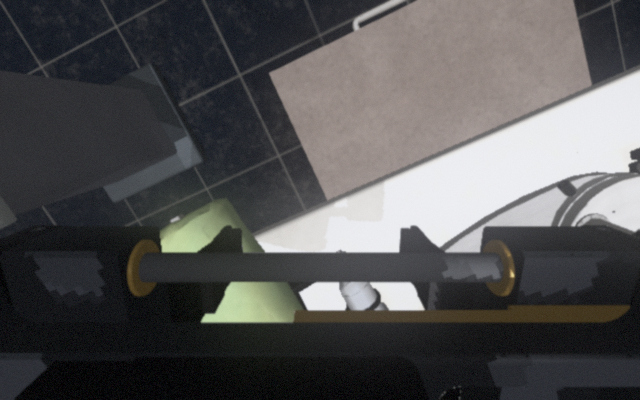

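```bash
python3 - <<'E'
from h import *
def tri(a,b):
    best=min(((np.linalg.norm(proj(back(a,z,"top"),"scene")-b),z) for z in np.arange(-.2,.9,.01)));return best,back(a,best[1],"top").round(3)
print("goose head",tri((102,245),(238,370)))
print("goose neck",tri((110,235),(245,340)), tri((127,160),(160,210)))
print("green end",tri((142,262),(272,390)),tri((158,265),(275,382)))
E
```

```text
goose head ((np.float64(1.0403235419397854), np.float64(0.2900000000000004)), array([0.46 , 0.515, 0.29 ]))
goose neck ((np.float64(8.266376895516085), np.float64(0.32000000000000045)), array([0.482, 0.485, 0.32 ])) ((np.float64(21.44655672992296), np.float64(0.43000000000000055)), array([0.636, 0.413, 0.43 ]))
green end ((np.float64(10.57113709209876), np.float64(0.1600000000000003)), array([0.424, 0.464, 0.16 ])) ((np.float64(22.579621635386683), np.float64(0.13000000000000028)), array([0.418, 0.432, 0.13 ]))
```

>>> jog_arm:
  steps:
    - {"delta_pos": [0,0,35]}
    - {"delta_pos": [0,0,75]}
    - {"delta_pos": [0,0,115]}
    - {"delta_pos": [0,0,150]}
    - {"delta_pos": [3,-35,150]}
    - {"delta_pos": [6,-75,150]}
    - {"delta_pos": [10,-115,150]}
    - {"delta_pos": [14,-150,150]}
    - {"delta_pos": [20,-185,150]}
    - {"delta_pos": [30,-220,150],"turn": -7}
    - {"delta_pos": [45,-255,150],"turn": -14}
    - {"delta_pos": [65,-290,150],"turn": -21}
    - {"delta_pos": [90,-320,150],"turn": -28}
    - {"delta_pos": [115,-350,150],"turn": -35}
    - {"delta_pos": [140,-380,145],"turn": -42}
    - {"delta_pos": [165,-410,140],"turn": -49}
    - {"delta_pos": [190,-440,135],"turn": -56}
    - {"delta_pos": [215,-470,130],"turn": -63}
    - {"delta_pos": [240,-500,125],"turn": -70}
    - {"delta_pos": [260,-530,120],"turn": -77}

```text
$.steps[0]: bad value
```

>>> jog_arm:
  steps:
    - {"fingers": 100,"turn": 0,"delta_pos": [0,0,35]}
    - {"fingers": 100,"turn": 0,"delta_pos": [0,0,75]}
    - {"fingers": 100,"turn": 0,"delta_pos": [0,0,115]}
    - {"fingers": 100,"turn": 0,"delta_pos": [0,0,150]}
    - {"fingers": 100,"turn": 0,"delta_pos": [3,-35,150]}
    - {"fingers": 100,"turn": 0,"delta_pos": [6,-75,150]}
    - {"fingers": 100,"turn": 0,"delta_pos": [10,-115,150]}
    - {"fingers": 100,"turn": 0,"delta_pos": [14,-150,150]}
    - {"fingers": 100,"turn": 0,"delta_pos": [20,-185,150]}
    - {"fingers": 100,"delta_pos": [30,-220,150],"turn": -7}
    - {"fingers": 100,"delta_pos": [45,-255,150],"turn": -14}
    - {"fingers": 100,"delta_pos": [65,-290,150],"turn": -21}
    - {"fingers": 100,"delta_pos": [90,-320,150],"turn": -28}
    - {"fingers": 100,"delta_pos": [115,-350,150],"turn": -35}
    - {"fingers": 100,"delta_pos": [140,-380,145],"turn": -42}
    - {"fingers": 100,"delta_pos": [165,-410,140],"turn": -49}
    - {"fingers": 100,"delta_pos": [190,-440,135],"turn": -56}
    - {"fingers": 100,"delta_pos": [215,-470,130],"turn": -63}
    - {"fingers": 100,"delta_pos": [240,-500,125],"turn": -70}
    - {"fingers": 100,"delta_pos": [260,-530,120],"turn": -77}

```text
time_s: 3.02
position: [0.5186, 0.0378, 0.3594]
tcp_rot: [[0.979, 0.001, 0.202], [-0.202, 0.0, 0.979], [0.001, -1.0, 0.0]]
force: [1.1, 0.2, -0.9]
opening: 0.997
```

>>> jog_arm:
  steps:
    - {"fingers": 100,"turn": -7,"delta_pos": [20,-22,0]}
    - {"fingers": 100,"turn": -14,"delta_pos": [20,-22,0]}
    - {"fingers": 100,"turn": -21,"delta_pos": [20,-22,0]}
    - {"fingers": 100,"turn": -28,"delta_pos": [20,-22,0]}
    - {"fingers": 100,"turn": -35,"delta_pos": [20,-22,0]}
    - {"fingers": 100,"turn": -42,"delta_pos": [20,-22,0]}
    - {"fingers": 100,"turn": -42,"delta_pos": [20,-22,0]}
    - {"fingers": 100,"turn": -42,"delta_pos": [20,-22,0]}

```text
time_s: 3.68
position: [0.5369, 0.0177, 0.3596]
tcp_rot: [[0.6, 0.0, 0.8], [-0.8, 0.0, 0.6], [-0.0, -1.0, 0.0]]
force: [1.6, 0.2, 0.2]
opening: 1.001
```

```bash
python3 - <<'E'
from h import *
s=read_state();im=capture("wrist");cv2.imwrite("pics/w1.png",im[:,:,::-1])
print(s["position"],s["force"],s["moment"])
for t in("lid","knob","mouth","lugs"):
    r=tip_of(t,"wrist");print(t,[(np.round(q["position"],4).tolist(),round(q["confidence"],2)) for q in r[:2]])
im=capture("top");cv2.imwrite("pics/t1.png",im[:,:,::-1])
E
```

```text
[0.53690893 0.01769347 0.35957202] [1.62685122 0.24533509 0.23765323] [-0.09242229  0.1339896  -0.0351731 ]
lid [([0.5394, 0.0178, 0.1277], 0.75)]
knob [([0.5377, 0.0164, 0.1653], 0.62), ([0.7331, -0.2079, -0.0004], 0.59)]
mouth []
lugs [([0.5356, 0.0174, 0.1286], 0.97)]
```

View pics/w1.png

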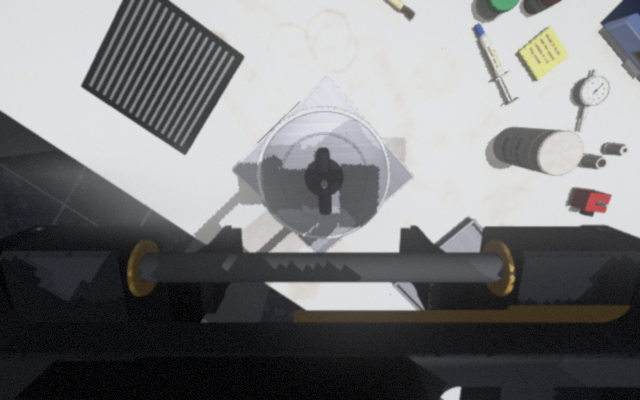

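```bash
python3 - <<'E'
from h import *
im=cv2.imread("pics/w1.png");cv2.imwrite("pics/w1z.png",cv2.resize(im[90:255,225:425],None,fx=4,fy=4)[:600,:800])
s=read_state()
g=cv2.cvtColor(im,cv2.COLOR_BGR2GRAY)[140:222,300:348]<22
ys,xs=np.nonzero(g);P=np.array([wback((x+300,y+140),.182,s)[:2] for x,y in zip(xs,ys)])
print(len(P),P.mean(0));w,v=np.linalg.eigh(np.cov(P.T));print(w**.5,np.degrees(np.arctan2(v[1,1],v[0,1])))
print("bar ends",wback((323,148),.182,s),wback((325,214),.182,s))
for a in((257,175),(390,175),(323,107),(323,243)): print(wback(a,.144,s))
E
```

```text
0 nan<stdin>:6: RuntimeWarning: Mean of empty slice.
  ret = ret.dtype.type(ret / rcount)
  avg = a.mean(axis, **keepdims_kw)
  ret = um.true_divide(
<stdin>:6: RuntimeWarning: Degrees of freedom <= 0 for slice
  c *= np.true_divide(1, fact)
  c *= np.true_divide(1, fact)
Traceback (most recent call last):
ValueError: not enough values to unpack (expected 2, got 0)

During handling of the above exception, another exception occurred:

Traceback (most recent call last):
numpy.linalg.LinAlgError: 0-dimensional array given. Array must be at least two-dimensional
```

View pics/w1z.png

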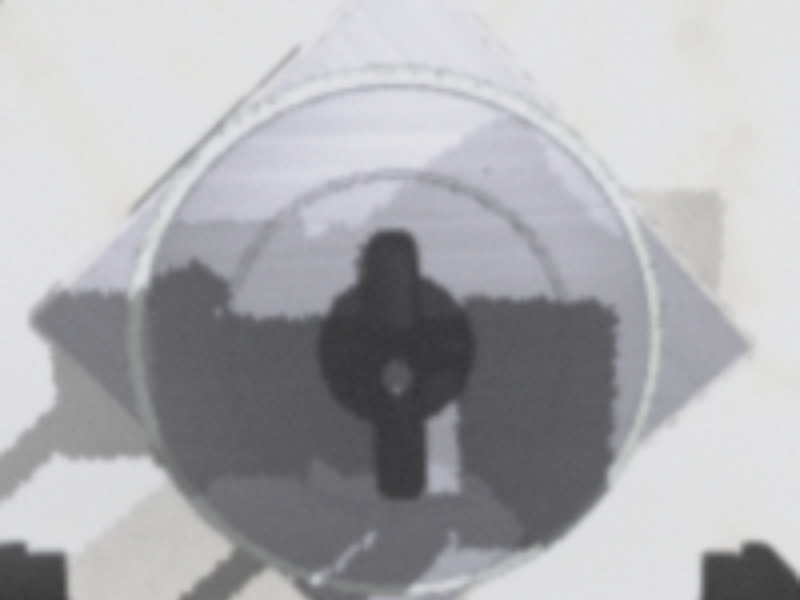

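```bash
python3 - <<'E'
from h import *
s=read_state();f=lambda x,y,z:wback((225+x/4,90+y/4),z,s)[:2]
a=f(389,232,.182);b=f(399,498,.182);d=a-b;print("bar",(a+b)/2,np.linalg.norm(d),np.degrees(np.arctan2(d[1],d[0])))
print("dot",f(398,377,.182))
l,r,t,bo=f(132,325,.14),f(660,325,.14),f(395,66,.14),f(395,592,.14);print("collar",(l+r)/2,(t+bo)/2,np.linalg.norm(l-r),np.linalg.norm(t-bo))
E
```

```text
bar [0.53983161 0.01535639] 0.07087718806640368 39.033767143352996
dot [0.53865248 0.0132066 ]
collar [0.54370298 0.0171608 ] [0.53923285 0.01415218] 0.15441848948149964 0.15632706344119843
```

```bash
python3 - <<'E'
from h import *
s=read_state();f=lambda x,y,z:wback((225+x/4,90+y/4),z,s)[:2]
for z in(.144,.15,.155,.16,.166,.182):
  l,r,b=f(318,350,z),f(474,350,z),f(397,425,z); t=f(397,273,z); print(z,((l+r)/2).round(4),((t+b)/2).round(4),np.linalg.norm(l-r).round(4))
s0=cv2.imread("pics/scene0.png");cv2.imwrite("pics/zs3.png",cv2.resize(s0[180:250,315:400],None,fx=8,fy=8,interpolation=2))
E
```

```text
0.144 [0.5384 0.0132] [0.5385 0.0129] 0.0454
0.15 [0.5393 0.0139] [0.5394 0.0137] 0.0446
0.155 [0.54   0.0146] [0.5401 0.0143] 0.044
0.16 [0.5408 0.0152] [0.5409 0.0149] 0.0433
0.166 [0.5417 0.0159] [0.5418 0.0157] 0.0426
0.182 [0.5441 0.0179] [0.5442 0.0177] 0.0406
```

View pics/zs3.png

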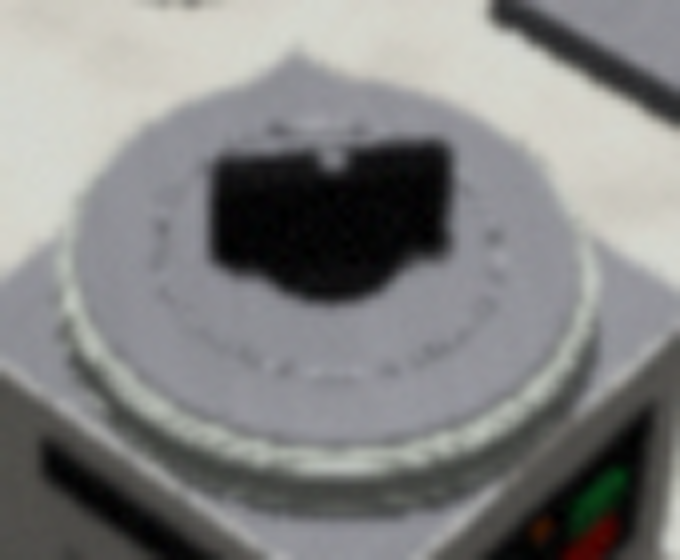

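>>> jog_arm:
  steps:
    - {"fingers": 60,"turn": 2,"delta_pos": [2.5,-3,-20]}
    - {"fingers": 60,"turn": 2,"delta_pos": [2.5,-3,-50]}
    - {"fingers": 60,"turn": 2,"delta_pos": [2.5,-3,-85]}
    - {"fingers": 60,"turn": 2,"delta_pos": [2.5,-3,-115]}
    - {"fingers": 60,"turn": 2,"delta_pos": [2.5,-3,-140]}
    - {"fingers": 60,"turn": 2,"delta_pos": [2.5,-3,-155]}
    - {"fingers": 60,"turn": 2,"delta_pos": [2.5,-3,-165]}
    - {"fingers": 60,"turn": 2,"delta_pos": [2.5,-3,-174]}
    - {"fingers": 60,"turn": 2,"delta_pos": [2.5,-3,-182]}
    - {"fingers": 60,"turn": 2,"delta_pos": [2.5,-3,-182]}
    - {"fingers": 60,"turn": 2,"delta_pos": [2.5,-3,-182]}

```text
time_s: 4.9
position: [0.5398, 0.0147, 0.1779]
tcp_rot: [[0.626, 0.001, 0.78], [-0.78, -0.0, 0.626], [0.0, -1.0, 0.0]]
force: [0.4, -0.5, 0.1]
opening: 0.602
```

```bash
python3 - <<'E'
from h import *
s=read_state();im=capture("wrist");cv2.imwrite("pics/w2.png",im[:,:,::-1])
print(s["position"],s["force"],s["moment"],s["opening"])
im=capture("scene");cv2.imwrite("pics/s2.png",cv2.resize(im[120:300,270:430,::-1],None,fx=3,fy=3))
E
```

```text
[0.53983782 0.01465609 0.17785075] [ 0.40604993 -0.5017772   0.07848314] [-0.05478503  0.07362017  0.05623702] 0.6019000812180053
```

View pics/w2.png

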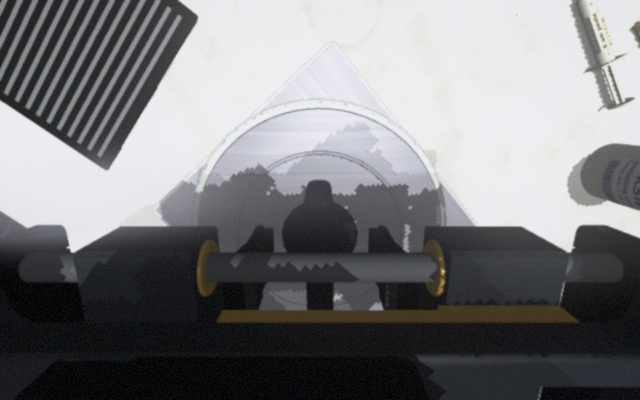

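View pics/s2.png

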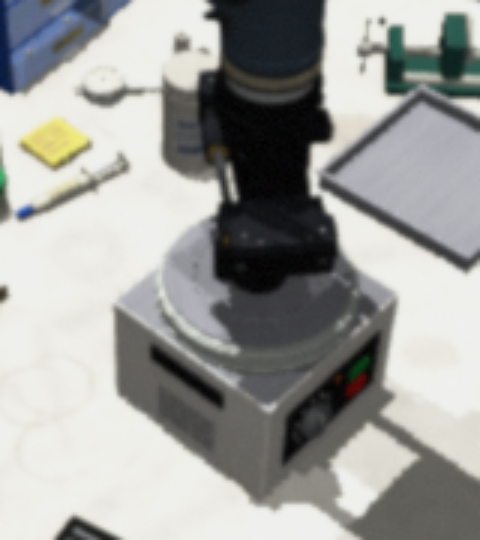

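```bash
python3 - <<'E'
from h import *
s=read_state()
for v in(179,181,183):
  p=wback((318,v),.182,s);print((s["tcp_rot"].T@(p-s["position"])).round(4))
for a in((319,95),(319,100)): 
  p=wback(a,.14,s);print((s["tcp_rot"].T@(p-s["position"])).round(4))
E
```

```text
[-0.0005 -0.0035  0.0404]
[-0.0005 -0.0035  0.0395]
[-0.0005 -0.0035  0.0386]
[-0.0002  0.0386  0.0794]
[-0.0002  0.0386  0.0767]
```

```bash
python3 - <<'E'
from h import *
im=cv2.imread("pics/w2.png");c=cv2.convertScaleAbs(im[85:255,230:430],alpha=1.5,beta=10);cv2.imwrite("pics/w2z.png",cv2.resize(c,None,fx=3.5,fy=3.5,interpolation=2))
E
```

```text
(no output)
```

View pics/w2z.png

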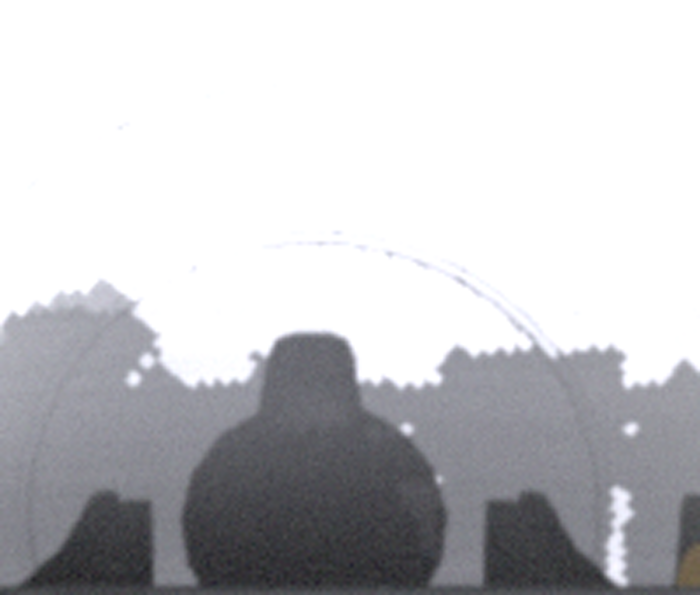

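```bash
python3 - <<'E'
from h import *
s=read_state()
for z in(.144,.15,.182):
  p=wback((319,180.1),z,s);print(z,(s["tcp_rot"].T@(p-s["position"])).round(4))
print(wback((319,85+242/3.5),.144,s)-s["position"], [ (s["tcp_rot"].T@(wback((319,85+242/3.5),.144,s)-s["position"]))[2]])
E
python3 - <<'E'
import sys;sys.path.insert(0,'.')
from h import *
import os;os.chdir(".")
# engraved ring radius from w1z: left 232ish..565 at row 290 ; top (400,172)
import numpy as np
E
```

```text
0.144 [-0.0003  0.0345  0.0322]
0.15 [-0.0002  0.0285  0.0334]
0.182 [-0.     -0.0035  0.0399]
[ 0.03672329  0.02970634 -0.03447512] [np.float64(0.04718550313284767)]
```

>>> jog_arm:
  steps:
    - {"fingers": 60,"turn": 0,"delta_pos": [-1.2,-0.9,0]}
    - {"fingers": 10,"turn": 0,"delta_pos": [-1.2,-0.9,0]}
    - {"fingers": 0,"turn": 0,"delta_pos": [-1.2,-0.9,0]}
    - {"fingers": 0,"turn": 0,"delta_pos": [-1.2,-0.9,0]}
    - {"fingers": 0,"turn": 0,"delta_pos": [-1.2,-0.9,0]}
    - {"fingers": 0,"turn": 0,"delta_pos": [-1.2,-0.9,0]}
    - {"fingers": 0,"turn": 0,"delta_pos": [-1.2,-0.9,0]}
    - {"fingers": 0,"turn": 0,"delta_pos": [-1.2,-0.9,0]}

```text
time_s: 5.67
position: [0.5382, 0.0139, 0.1775]
tcp_rot: [[0.626, -0.0, 0.78], [-0.78, 0.0, 0.626], [-0.0, -1.0, -0.0]]
force: [0.3, -0.3, 2.3]
opening: 0.157
```

```bash
python3 - <<'E'
from h import *
s=read_state();print(s["position"],s["force"],s["moment"],s["opening"],s["tau"],s["joint_positions"])
E
```

```text
[0.53817569 0.01387729 0.17752252] [ 0.29600725 -0.30393829  2.25947565] [-0.15814844  0.04538681  0.2586375 ] 0.15705676087146964 [-1.07927877e+00 -3.84013617e+01 -1.43407935e+01 -3.72357387e-02
 -1.63249802e-01  1.28068342e-01] [-1.04256108e+01  2.84762691e+01  9.81082406e+01  8.85212920e-03
  5.34349517e+01  4.08479619e+01]
```

>>> jog_arm:
  steps:
    - {"fingers": 0,"turn": 2,"delta_pos": [0,0,0]}
    - {"fingers": 0,"turn": 4,"delta_pos": [0,0,0]}
    - {"fingers": 0,"turn": 6,"delta_pos": [0,0,0]}
    - {"fingers": 0,"turn": 8,"delta_pos": [0,0,0]}

```text
time_s: 6.0
position: [0.5383, 0.0138, 0.1775]
tcp_rot: [[0.729, -0.0, 0.685], [-0.685, 0.0, 0.729], [-0.0, -1.0, 0.0]]
force: [0.8, -0.0, -1.1]
opening: 0.162
```

```bash
cat > st.py <<'E'
from h import *
s=read_state();R=s["tcp_rot"];print(s["time_s"],s["position"].round(4),"F",s["force"].round(2),"M",s["moment"].round(3),"op",round(s["opening"],3),"yaw",np.degrees(np.arctan2(R[1,0],R[0,0])).round(2),"tau6",s["tau"][5].round(3),"q6",s["joint_positions"][5].round(1))
E
python3 st.py
```

```text
6.0 [0.5383 0.0138 0.1775] F [ 0.85 -0.03 -1.08] M [-0.099  0.16  -0.16 ] op 0.162 yaw -43.23 tau6 0.113 q6 32.8
```

>>> jog_arm:
  steps:
    - {"fingers": 0,"turn": 2.5,"delta_pos": [0,0,0]}
    - {"fingers": 0,"turn": 5,"delta_pos": [0,0,0]}
    - {"fingers": 0,"turn": 7.5,"delta_pos": [0,0,0]}
    - {"fingers": 0,"turn": 10,"delta_pos": [0,0,0]}
    - {"fingers": 0,"turn": 12.5,"delta_pos": [0,0,0]}
    - {"fingers": 0,"turn": 15,"delta_pos": [0,0,0]}
    - {"fingers": 0,"turn": 17.5,"delta_pos": [0,0,0]}
    - {"fingers": 0,"turn": 20,"delta_pos": [0,0,0]}

```text
time_s: 6.67
position: [0.5383, 0.0138, 0.1775]
tcp_rot: [[0.919, -0.0, 0.394], [-0.394, 0.0, 0.919], [-0.0, -1.0, 0.0]]
force: [1.0, -0.1, -0.3]
opening: 0.158
```

```bash
python3 st.py
```

```text
6.6667 [0.5383 0.0138 0.1775] F [ 1.   -0.13 -0.3 ] M [-0.064  0.02  -0.206] op 0.158 yaw -23.2 tau6 0.182 q6 12.8
```

Turned 28° so far with the moment steady at about -0.2. I'll continue in 3° steps, checking the moment after each.

>>> jog_arm:
  steps:
    - {"fingers": 0,"turn": 1.5,"delta_pos": [0,0,0]}
    - {"fingers": 0,"turn": 3,"delta_pos": [0,0,0]}

```text
time_s: 6.83
position: [0.5383, 0.0138, 0.1775]
tcp_rot: [[0.938, -0.0, 0.346], [-0.346, 0.0, 0.938], [-0.0, -1.0, 0.0]]
force: [-0.1, -0.6, 0.4]
opening: 0.153
```

```bash
python3 st.py
```

```text
6.8333 [0.5383 0.0138 0.1775] F [-0.1  -0.63  0.43] M [-0.039  0.099 -0.141] op 0.153 yaw -20.25 tau6 0.036 q6 9.8
```

>>> jog_arm:
  steps:
    - {"fingers": 0,"turn": 1.5,"delta_pos": [0,0,0]}
    - {"fingers": 0,"turn": 3,"delta_pos": [0,0,0]}

```text
time_s: 7.0
position: [0.5383, 0.0138, 0.1775]
tcp_rot: [[0.955, -0.0, 0.297], [-0.297, 0.0, 0.955], [-0.0, -1.0, 0.0]]
force: [-0.1, 0.6, 0.2]
opening: 0.16
```

```bash
python3 st.py
```

```text
7.0 [0.5383 0.0138 0.1775] F [-0.1   0.6   0.21] M [-0.037  0.071 -0.164] op 0.16 yaw -17.25 tau6 0.044 q6 6.8
```

>>> jog_arm:
  steps:
    - {"fingers": 0,"turn": 1.5,"delta_pos": [0,0,0]}
    - {"fingers": 0,"turn": 3,"delta_pos": [0,0,0]}

```text
time_s: 7.17
position: [0.5383, 0.0138, 0.1775]
tcp_rot: [[0.969, -0.0, 0.246], [-0.246, 0.0, 0.969], [-0.0, -1.0, 0.0]]
force: [-0.6, 0.7, 0.2]
opening: 0.161
```

```bash
python3 st.py
```

```text
7.1667 [0.5383 0.0138 0.1775] F [-0.57  0.73  0.19] M [-0.164  0.079 -0.208] op 0.161 yaw -14.25 tau6 0.045 q6 3.8
```

>>> jog_arm:
  steps:
    - {"fingers": 0,"turn": 1.5,"delta_pos": [0,0,0]}
    - {"fingers": 0,"turn": 3,"delta_pos": [0,0,0]}

```text
time_s: 7.33
position: [0.5383, 0.0138, 0.1775]
tcp_rot: [[0.981, -0.0, 0.195], [-0.195, 0.0, 0.981], [-0.0, -1.0, 0.0]]
force: [0.4, 0.6, 0.3]
opening: 0.161
```

```bash
python3 st.py
```

```text
7.3333 [0.5383 0.0138 0.1775] F [0.38 0.59 0.3 ] M [-0.081  0.111 -0.166] op 0.161 yaw -11.25 tau6 0.044 q6 0.8
```

>>> jog_arm:
  steps:
    - {"fingers": 0,"turn": 1.5,"delta_pos": [0,0,0]}
    - {"fingers": 0,"turn": 3,"delta_pos": [0,0,0]}

```text
time_s: 7.5
position: [0.5383, 0.0138, 0.1775]
tcp_rot: [[0.99, -0.0, 0.144], [-0.144, 0.0, 0.99], [-0.0, -1.0, 0.0]]
force: [0.5, 0.4, -0.0]
opening: 0.154
```

```bash
python3 st.py
```

```text
7.5 [0.5383 0.0138 0.1775] F [ 0.51  0.44 -0.03] M [-0.101  0.058 -0.159] op 0.154 yaw -8.25 tau6 0.045 q6 -2.2
```

>>> jog_arm:
  steps:
    - {"fingers": 0,"turn": 1.5,"delta_pos": [0,0,0]}
    - {"fingers": 0,"turn": 3,"delta_pos": [0,0,0]}

```text
time_s: 7.67
position: [0.5383, 0.0138, 0.1775]
tcp_rot: [[0.996, -0.0, 0.092], [-0.092, 0.0, 0.996], [-0.0, -1.0, 0.0]]
force: [0.5, -0.4, 0.7]
opening: 0.155
```

```bash
python3 st.py
```

```text
7.6667 [0.5383 0.0138 0.1775] F [ 0.55 -0.43  0.68] M [-0.057  0.02  -0.213] op 0.155 yaw -5.25 tau6 0.045 q6 -5.2
```

>>> jog_arm:
  steps:
    - {"fingers": 0,"turn": 1.5,"delta_pos": [0,0,0]}
    - {"fingers": 0,"turn": 3,"delta_pos": [0,0,0]}

```text
time_s: 7.83
position: [0.5383, 0.0138, 0.1775]
tcp_rot: [[0.999, -0.0, 0.039], [-0.039, 0.0, 0.999], [-0.0, -1.0, 0.0]]
force: [0.1, -0.2, 0.2]
opening: 0.155
```

```bash
python3 st.py
```

```text
7.8333 [0.5383 0.0138 0.1775] F [ 0.05 -0.17  0.18] M [-0.069  0.042 -0.179] op 0.155 yaw -2.25 tau6 0.045 q6 -8.2
```

>>> jog_arm:
  steps:
    - {"fingers": 0,"turn": 1.5,"delta_pos": [0,0,0]}
    - {"fingers": 0,"turn": 3,"delta_pos": [0,0,0]}

```text
time_s: 8.0
position: [0.5383, 0.0138, 0.1775]
tcp_rot: [[1.0, -0.0, -0.013], [0.013, 0.0, 1.0], [-0.0, -1.0, 0.0]]
force: [-0.5, 0.8, 0.4]
opening: 0.162
```

```bash
python3 st.py
```

```text
8.0 [0.5383 0.0138 0.1775] F [-0.52  0.79  0.41] M [-0.109  0.07  -0.174] op 0.162 yaw 0.75 tau6 0.045 q6 -11.2
```

>>> jog_arm:
  steps:
    - {"fingers": 0,"turn": 1.5,"delta_pos": [0,0,0]}
    - {"fingers": 0,"turn": 3,"delta_pos": [0,0,0]}

```text
time_s: 8.17
position: [0.5383, 0.0138, 0.1775]
tcp_rot: [[0.998, -0.0, -0.065], [0.065, 0.0, 0.998], [-0.0, -1.0, 0.0]]
force: [-0.4, 0.1, 0.4]
opening: 0.159
```

```bash
python3 st.py
```

```text
8.1667 [0.5383 0.0138 0.1775] F [-0.42  0.1   0.36] M [-0.096  0.05  -0.141] op 0.159 yaw 3.75 tau6 0.045 q6 -14.2
```

>>> jog_arm:
  steps:
    - {"fingers": 0,"turn": 1.5,"delta_pos": [0,0,0]}
    - {"fingers": 0,"turn": 3,"delta_pos": [0,0,0]}

```text
time_s: 8.33
position: [0.5383, 0.0138, 0.1775]
tcp_rot: [[0.993, -0.0, -0.118], [0.118, 0.0, 0.993], [-0.0, -1.0, 0.0]]
force: [-0.1, -0.1, -0.4]
opening: 0.156
```

```bash
python3 st.py
```

```text
8.3333 [0.5383 0.0138 0.1775] F [-0.15 -0.08 -0.42] M [-0.065  0.069 -0.127] op 0.156 yaw 6.75 tau6 0.045 q6 -17.2
```

>>> jog_arm:
  steps:
    - {"fingers": 0,"turn": 1.5,"delta_pos": [0,0,0]}
    - {"fingers": 0,"turn": 3,"delta_pos": [0,0,0]}

```text
time_s: 8.5
position: [0.5383, 0.0138, 0.1775]
tcp_rot: [[0.986, -0.0, -0.169], [0.169, 0.0, 0.986], [-0.0, -1.0, 0.0]]
force: [0.7, 0.3, 0.7]
opening: 0.158
```

```bash
python3 st.py
```

```text
8.5 [0.5383 0.0138 0.1775] F [0.73 0.33 0.71] M [-0.076  0.081 -0.157] op 0.158 yaw 9.75 tau6 0.045 q6 -20.2
```

>>> jog_arm:
  steps:
    - {"fingers": 0,"turn": 1.5,"delta_pos": [0,0,0]}
    - {"fingers": 0,"turn": 3,"delta_pos": [0,0,0]}

```text
time_s: 8.67
position: [0.5383, 0.0138, 0.1775]
tcp_rot: [[0.975, -0.0, -0.221], [0.221, 0.0, 0.975], [0.0, -1.0, 0.0]]
force: [0.0, 0.4, -0.4]
opening: 0.156
```

```bash
python3 st.py
```

```text
8.6667 [0.5383 0.0138 0.1775] F [ 0.02  0.41 -0.37] M [-0.046  0.05  -0.181] op 0.156 yaw 12.75 tau6 0.045 q6 -23.2
```

>>> jog_arm:
  steps:
    - {"fingers": 0,"turn": 1.5,"delta_pos": [0,0,0]}
    - {"fingers": 0,"turn": 3,"delta_pos": [0,0,0]}

```text
time_s: 8.83
position: [0.5383, 0.0138, 0.1775]
tcp_rot: [[0.962, 0.0, -0.271], [0.271, 0.0, 0.962], [0.0, -1.0, 0.0]]
force: [0.4, 0.2, -0.3]
opening: 0.157
```

```bash
python3 st.py
```

```text
8.8333 [0.5383 0.0138 0.1775] F [ 0.45  0.22 -0.33] M [-0.149  0.03  -0.157] op 0.157 yaw 15.75 tau6 0.046 q6 -26.2
```

```bash
python3 - <<'E'
from h import *
im=capture("scene");cv2.imwrite("pics/s3.png",cv2.resize(im[120:300,270:430,::-1],None,fx=3,fy=3))
a=cv2.imread("pics/scene0.png");d=cv2.absdiff(a,im[:,:,::-1].copy())[225:290,300:410];print(d.mean())
E
```

```text
30.795804195804195
```

View pics/s3.png

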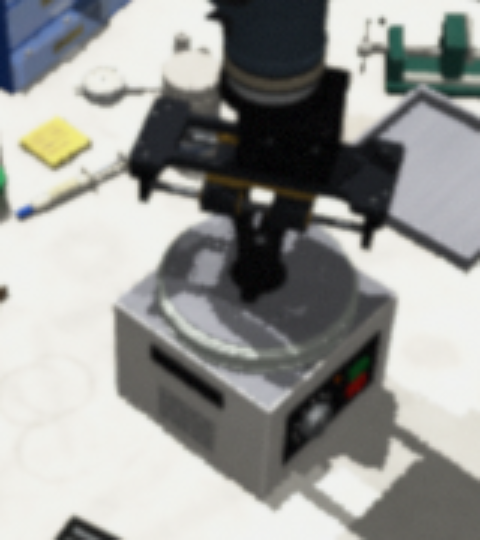

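>>> jog_arm:
  steps:
    - {"fingers": 0,"turn": 1.5,"delta_pos": [0,0,0]}
    - {"fingers": 0,"turn": 3,"delta_pos": [0,0,0]}

```text
time_s: 9.05
position: [0.5383, 0.0138, 0.1775]
tcp_rot: [[0.947, 0.0, -0.321], [0.321, 0.0, 0.947], [0.0, -1.0, 0.0]]
force: [1.2, -0.5, 0.0]
opening: 0.158
```

```bash
python3 st.py
```

```text
9.05 [0.5383 0.0138 0.1775] F [ 1.22 -0.53  0.04] M [ 0.008  0.056 -0.182] op 0.158 yaw 18.72 tau6 0.056 q6 -29.2
```

The housing looks unmoved: its front corner is still at (268,500) in the zoom, and the knob has turned. Total turn is about 70°, so I'm continuing.

>>> jog_arm:
  steps:
    - {"fingers": 0,"turn": 1.5,"delta_pos": [0,0,0]}
    - {"fingers": 0,"turn": 3,"delta_pos": [0,0,0]}

```text
time_s: 9.22
position: [0.5383, 0.0139, 0.1775]
tcp_rot: [[0.929, -0.0, -0.37], [0.37, 0.0, 0.929], [0.0, -1.0, 0.0]]
force: [0.2, 0.1, 0.6]
opening: 0.156
```

```bash
python3 st.py
```

```text
9.2167 [0.5383 0.0139 0.1775] F [0.19 0.1  0.56] M [-0.024  0.066 -0.386] op 0.156 yaw 21.7 tau6 -0.136 q6 -32.1
```

>>> jog_arm:
  steps:
    - {"fingers": 0,"turn": 0.5,"delta_pos": [0,0,0]}
    - {"fingers": 0,"turn": 1,"delta_pos": [0,0,0]}

```text
time_s: 9.38
position: [0.5383, 0.014, 0.1775]
tcp_rot: [[0.923, -0.0, -0.384], [0.384, 0.001, 0.923], [0.0, -1.0, 0.001]]
force: [-0.7, 0.1, -0.5]
opening: 0.156
```

```bash
python3 st.py
```

```text
9.3833 [0.5383 0.014  0.1775] F [-0.72  0.08 -0.51] M [-0.011  0.047 -0.634] op 0.156 yaw 22.6 tau6 -0.591 q6 -33.1
```

The moment climbed from 0.18 to 0.63 N·m, so the lid is at its stop, about 74° round. I'll ease back 1.5° and lift gently.

>>> jog_arm:
  steps:
    - {"fingers": 0,"turn": -1,"delta_pos": [0,0,0]}
    - {"fingers": 0,"turn": -1.5,"delta_pos": [0,0,0]}
    - {"fingers": 0,"turn": -1.5,"delta_pos": [0,0,2]}
    - {"fingers": 0,"turn": -1.5,"delta_pos": [0,0,4]}
    - {"fingers": 0,"turn": -1.5,"delta_pos": [0,0,5]}
    - {"fingers": 0,"turn": -1.5,"delta_pos": [0,0,5]}

```text
time_s: 9.88
position: [0.5382, 0.0138, 0.1825]
tcp_rot: [[0.932, -0.0, -0.362], [0.362, 0.0, 0.932], [-0.0, -1.0, 0.0]]
force: [0.8, 1.1, -4.1]
opening: 0.159
```

```bash
python3 st.py
```

```text
9.8833 [0.5382 0.0138 0.1825] F [ 0.8   1.12 -4.07] M [ 0.074 -0.154 -0.073] op 0.159 yaw 21.24 tau6 -0.081 q6 -31.7
```

>>> jog_arm:
  steps:
    - {"fingers": 0,"turn": 0,"delta_pos": [0,0,3]}
    - {"fingers": 0,"turn": 0,"delta_pos": [0,0,6]}
    - {"fingers": 0,"turn": 0,"delta_pos": [0,0,10]}
    - {"fingers": 0,"turn": 0,"delta_pos": [0,0,15]}
    - {"fingers": 0,"turn": 0,"delta_pos": [0,0,20]}

```text
time_s: 10.3
position: [0.5381, 0.0137, 0.2031]
tcp_rot: [[0.932, -0.0, -0.362], [0.362, -0.0, 0.932], [-0.0, -1.0, -0.0]]
force: [-0.3, -0.0, -3.2]
opening: 0.158
```

```bash
python3 st.py
```

```text
10.3 [0.5381 0.0137 0.2031] F [-0.25 -0.01 -3.22] M [-0.074  0.058  0.004] op 0.158 yaw 21.23 tau6 -0.001 q6 -31.7
```

>>> jog_arm:
  steps:
    - {"fingers": 0,"turn": 0,"delta_pos": [0,0,10]}
    - {"fingers": 0,"turn": 0,"delta_pos": [0,0,25]}
    - {"fingers": 0,"turn": 0,"delta_pos": [0,0,40]}
    - {"fingers": 0,"turn": 0,"delta_pos": [-2,10,50]}
    - {"fingers": 0,"turn": 0,"delta_pos": [-5,30,55]}
    - {"fingers": 0,"turn": 0,"delta_pos": [-9,60,55]}
    - {"fingers": 0,"turn": 0,"delta_pos": [-13,90,55]}
    - {"fingers": 0,"turn": 0,"delta_pos": [-17,120,55]}
    - {"fingers": 0,"turn": 0,"delta_pos": [-22,150,55]}
    - {"fingers": 0,"turn": 0,"delta_pos": [-26,180,55]}
    - {"fingers": 0,"turn": 0,"delta_pos": [-31,210,50]}
    - {"fingers": 0,"turn": 0,"delta_pos": [-35,240,30]}
    - {"fingers": 0,"turn": 0,"delta_pos": [-38,260,10]}
    - {"fingers": 0,"turn": 0,"delta_pos": [-39,270,-10]}
    - {"fingers": 0,"turn": 0,"delta_pos": [-40,276,-30]}
    - {"fingers": 0,"turn": 0,"delta_pos": [-40,276,-50]}
    - {"fingers": 0,"turn": 0,"delta_pos": [-40,276,-70]}
    - {"fingers": 0,"turn": 0,"delta_pos": [-40,276,-85]}
    - {"fingers": 0,"turn": 0,"delta_pos": [-40,276,-90]}
    - {"fingers": 0,"turn": 0,"delta_pos": [-40,276,-90]}

```text
time_s: 11.97
position: [0.4971, 0.29, 0.1116]
tcp_rot: [[0.932, -0.003, -0.362], [0.362, -0.001, 0.932], [-0.003, -1.0, 0.0]]
force: [-0.4, 0.4, -3.3]
opening: 0.159
```

```bash
python3 st.py; python3 - <<'E'
from h import *
for c in("scene","top","wrist"):
    im=capture(c)[:,:,::-1].copy();cv2.imwrite(f"pics/{c}4.png",im)
    for t in("lid","mat"):
        r=tip_of(t,c);print(c,t,[(np.round(q["position"],4).tolist(),round(q["confidence"],2)) for q in r[:2]])
    if c=="top": cv2.imwrite("pics/t4z.png",cv2.resize(im[170:290,140:350],None,fx=3.5,fy=3.5,interpolation=2))
E
```

```text
11.9667 [0.4971 0.29   0.1116] F [-0.38  0.38 -3.31] M [-0.034  0.042 -0.021] op 0.159 yaw 21.23 tau6 0.004 q6 -2.1
scene lid [([0.4977, 0.2897, 0.0611], 0.6)]
scene mat [([0.5012, 0.2913, 0.0629], 0.36)]
top lid [([0.4969, 0.2893, 0.0605], 0.7)]
top mat [([0.4974, 0.2888, 0.0632], 0.36)]
wrist lid [([0.4995, 0.2928, 0.0661], 0.96)]
wrist mat []
```

View pics/t4z.png

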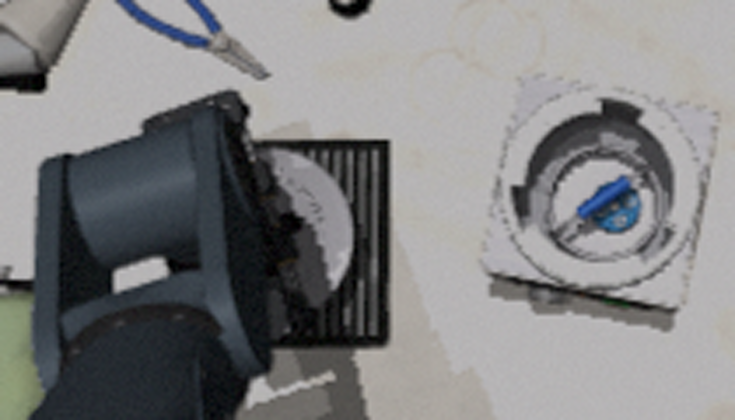

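View pics/wrist4.png

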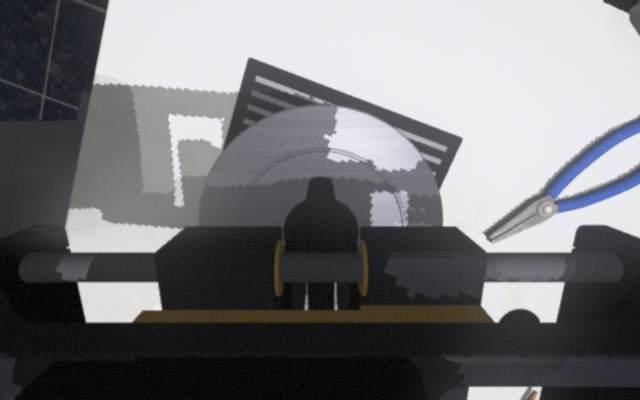

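View pics/scene4.png

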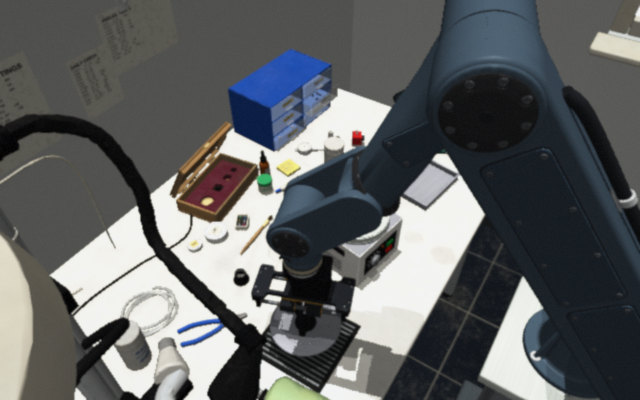

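>>> jog_arm:
  steps:
    - {"fingers": 0,"turn": 0,"delta_pos": [1,-1,-12]}
    - {"fingers": 0,"turn": 0,"delta_pos": [1,-1,-26]}
    - {"fingers": 0,"turn": 0,"delta_pos": [1,-1,-38]}
    - {"fingers": 0,"turn": 0,"delta_pos": [1,-1,-46]}
    - {"fingers": 0,"turn": 0,"delta_pos": [1,-1,-51]}
    - {"fingers": 0,"turn": 0,"delta_pos": [1,-1,-55]}
    - {"fingers": 0,"turn": 0,"delta_pos": [1,-1,-55]}
    - {"fingers": 0,"turn": 0,"delta_pos": [1,-1,-55]}

```text
time_s: 13.08
position: [0.4994, 0.2889, 0.0575]
tcp_rot: [[0.932, 0.0, -0.362], [0.362, 0.0, 0.932], [0.0, -1.0, 0.0]]
force: [-0.2, -0.3, -3.4]
opening: 0.159
```

```bash
python3 st.py
```

```text
13.0833 [0.4994 0.2889 0.0575] F [-0.15 -0.32 -3.43] M [-0.07  -0.015 -0.002] op 0.159 yaw 21.22 tau6 -0.001 q6 -2.3
```

>>> jog_arm:
  steps:
    - {"fingers": 0,"turn": 0,"delta_pos": [0,0,-1.5]}
    - {"fingers": 0,"turn": 0,"delta_pos": [0,0,-3]}
    - {"fingers": 0,"turn": 0,"delta_pos": [0,0,-3.8]}
    - {"fingers": 0,"turn": 0,"delta_pos": [0,0,-3.8]}

```text
time_s: 13.42
position: [0.4993, 0.2888, 0.0539]
tcp_rot: [[0.932, 0.0, -0.362], [0.362, 0.0, 0.932], [0.0, -1.0, -0.0]]
force: [0.2, 0.1, -3.2]
opening: 0.159
```

```bash
python3 st.py
```

```text
13.4167 [0.4993 0.2888 0.0539] F [ 0.18  0.12 -3.21] M [-0.097 -0.035  0.006] op 0.159 yaw 21.22 tau6 -0.0 q6 -2.3
```

>>> jog_arm:
  steps:
    - {"fingers": 0,"turn": 0,"delta_pos": [0,0,-0.5]}
    - {"fingers": 0,"turn": 0,"delta_pos": [0,0,-1]}
    - {"fingers": 0,"turn": 0,"delta_pos": [0,0,-1]}

```text
time_s: 13.67
position: [0.4994, 0.2888, 0.0536]
tcp_rot: [[0.932, 0.0, -0.362], [0.362, 0.0, 0.932], [0.0, -1.0, -0.0]]
force: [-1.2, -0.9, 3.2]
opening: 0.161
```

```bash
python3 st.py
```

```text
13.6667 [0.4994 0.2888 0.0536] F [-1.24 -0.85  3.17] M [-0.188  0.296 -0.002] op 0.161 yaw 21.22 tau6 -0.004 q6 -2.3
```

>>> jog_arm:
  steps:
    - {"fingers": 20,"turn": 0,"delta_pos": [0,0,-0.8]}
    - {"fingers": 40,"turn": 0,"delta_pos": [0,0,-0.5]}
    - {"fingers": 60,"turn": 0,"delta_pos": [0,0,0]}
    - {"fingers": 60,"turn": 0,"delta_pos": [0,0,0]}
    - {"fingers": 60,"turn": 0,"delta_pos": [0,0,0]}
    - {"fingers": 60,"turn": 0,"delta_pos": [0,0,10]}
    - {"fingers": 60,"turn": 0,"delta_pos": [0,0,30]}
    - {"fingers": 60,"turn": 0,"delta_pos": [0,0,60]}
    - {"fingers": 60,"turn": 0,"delta_pos": [0,0,95]}
    - {"fingers": 60,"turn": 0,"delta_pos": [0,0,130]}
    - {"fingers": 60,"turn": 0,"delta_pos": [0,0,170]}
    - {"fingers": 60,"turn": 0,"delta_pos": [4,-30,210]}
    - {"fingers": 60,"turn": 2,"delta_pos": [8,-65,240]}
    - {"fingers": 60,"turn": 4,"delta_pos": [13,-100,260]}
    - {"fingers": 60,"turn": 6,"delta_pos": [18,-135,260]}
    - {"fingers": 60,"turn": 8,"delta_pos": [23,-170,260]}
    - {"fingers": 60,"turn": 10,"delta_pos": [29,-205,260]}
    - {"fingers": 60,"turn": 12,"delta_pos": [35,-240,260]}
    - {"fingers": 60,"turn": 13,"delta_pos": [40,-272,260]}
    - {"fingers": 60,"turn": 13,"delta_pos": [40,-275,260]}

```text
time_s: 15.33
position: [0.5404, 0.0086, 0.3136]
tcp_rot: [[0.829, 0.002, -0.559], [0.559, -0.003, 0.829], [0.0, -1.0, -0.004]]
force: [0.5, 0.0, -0.0]
opening: 0.599
```

```bash
python3 st.py; python3 - <<'E'
from h import *
s=read_state();im=capture("wrist")[:,:,::-1].copy();cv2.imwrite("pics/w5.png",im)
for t in("bail","basket","chuck","mouth","cleaner"):
    r=tip_of(t,"wrist");print(t,[(np.round(q["position"],4).tolist(),round(q["confidence"],2)) for q in r[:2]])
im=capture("scene")[:,:,::-1].copy();cv2.imwrite("pics/s5.png",im)
cv2.imwrite("pics/s5z.png",cv2.resize(im[170:390,230:430],None,fx=2.6,fy=2.6,interpolation=2))
r=tip_of("lid","scene");print([(np.round(q["position"],4).tolist(),round(q["confidence"],2)) for q in r[:2]])
E
```

```text
15.3333 [0.5404 0.0086 0.3136] F [ 0.45  0.04 -0.02] M [ 0.028 -0.009 -0.002] op 0.599 yaw 33.96 tau6 -0.326 q6 -44.8
bail [([0.5315, 0.0163, 0.1146], 0.73)]
basket [([0.5331, 0.0073, 0.0385], 0.72)]
chuck [([0.5275, 0.0066, 0.0403], 0.89)]
mouth []
cleaner []
[([0.5003, 0.2879, -0.0], 0.69)]
```

View pics/w5.png

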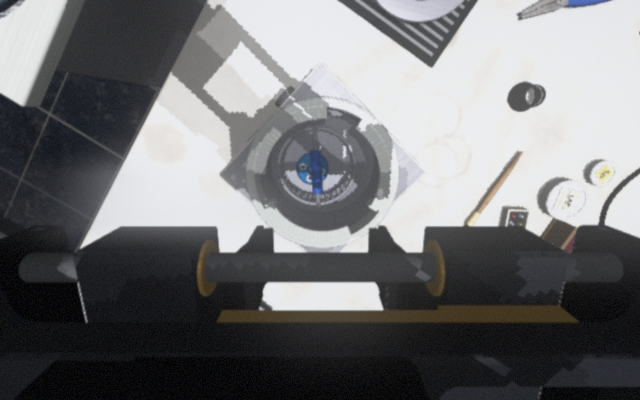

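View pics/s5z.png

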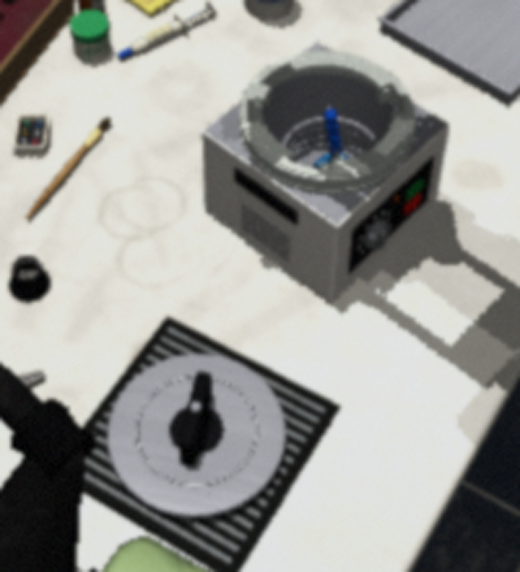

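The lid lies centred on the mat, knob up. In the wrist view the bail is at about px (318,175), so I'll measure it up close.

```bash
python3 st.py; python3 - <<'E'
from h import *
im=cv2.imread("pics/w5.png");cv2.imwrite("pics/w5z.png",cv2.resize(im[120:220,250:390],None,fx=5.5,fy=5.5,interpolation=2))
t=cv2.imread("pics/top4.png");cv2.imwrite("pics/t4y.png",cv2.resize(t[190:265,275:350],None,fx=8,fy=8,interpolation=2))
E
```

```text
15.7333 [0.539  0.0152 0.3129] F [1.2  0.1  0.32] M [-0.052 -0.01  -0.029] op 0.598 yaw 34.33 tau6 0.002 q6 -44.6
```

View pics/w5z.png

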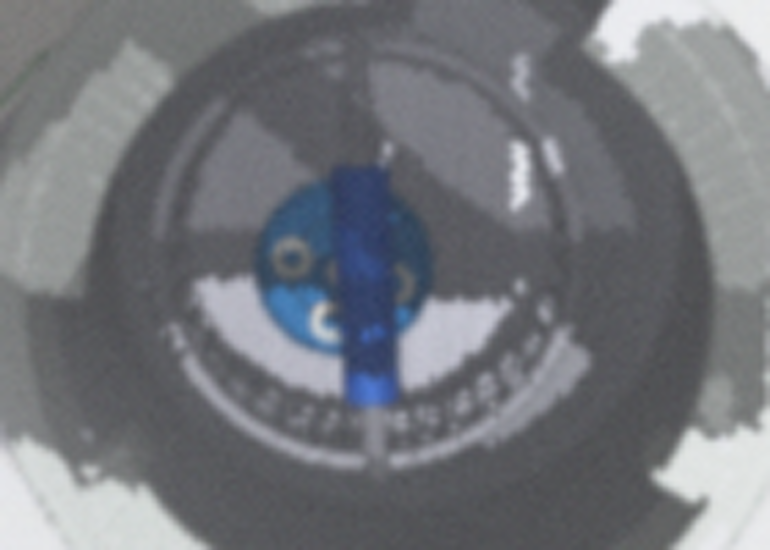

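View pics/t4y.png

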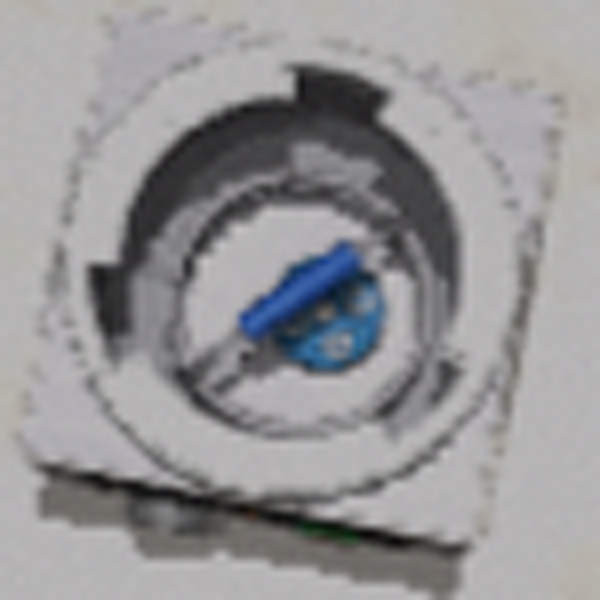

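```bash
python3 - <<'E'
from h import *
e=lambda x,y:back((275+x/8,190+y/8),.112,"top")
a,b=e(243,322),e(361,256);d=a-b;print("top bail",(a+b)/2,np.linalg.norm(d),np.degrees(np.arctan2(d[1],d[0])))
s=read_state();im=capture("wrist")[:,:,::-1].copy();cv2.imwrite("pics/w6.png",im)
print(s["position"],s["qvel"].round(2))
hsv=cv2.cvtColor(im,cv2.COLOR_BGR2HSV)
cv2.imwrite("pics/w6z.png",cv2.resize(im[120:220,250:390],None,fx=5.5,fy=5.5,interpolation=2))
for t in("bail","basket"):
    r=tip_of(t,"wrist");print(t,[(np.round(q["position"],4).tolist(),round(q["confidence"],2)) for q in r[:2]])
m=trace("bail","wrist");
print(len(m))
E
```

```text
top bail [0.53132758 0.01175993 0.112     ] 0.0474631435919508 120.08891279761018
[0.53895889 0.01518617 0.31285503] [-0.21  0.13 -0.11 -0.15  0.04 -0.1 ]
bail [([0.5328, 0.0163, 0.1144], 0.9)]
basket [([0.531, 0.01, 0.0407], 0.81)]
2
```

View pics/w6z.png

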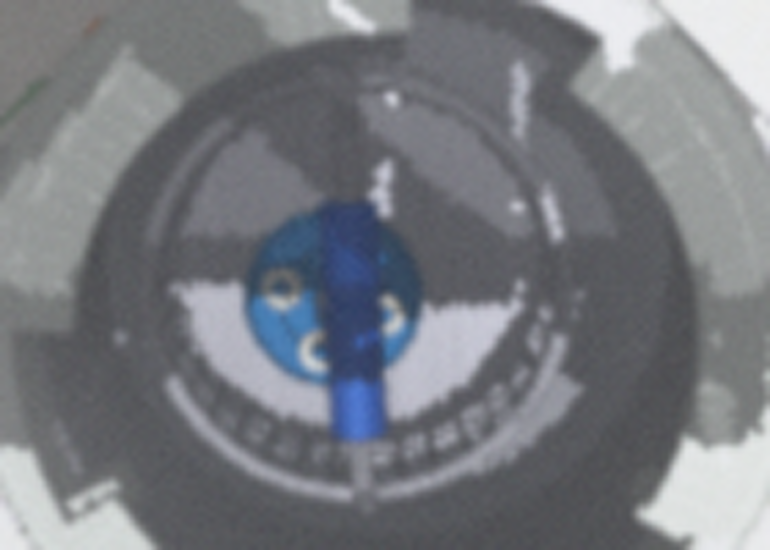

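```bash
python3 - <<'E'
from h import *
s=read_state();f=lambda x,y,z:wback((250+x/5.5,120+y/5.5),z,s)[:2]
a,b=f(347,205,.114),f(358,440,.114);d=a-b;print("bail",(a+b)/2,np.linalg.norm(d),np.degrees(np.arctan2(d[1],d[0])))
l,r=f(150,280,.08),f(570,280,.08);t=f(370,72,.08);bo=f(365,500,.08);print("basket rim",(l+r)/2,(t+bo)/2,np.linalg.norm(l-r),np.linalg.norm(t-bo))
R=s["tcp_rot"];print("tool z dir",np.degrees(np.arctan2(R[1,2],R[0,2])))
i=camera_info("top")
E
```

```text
bail [0.53295592 0.01010006] 0.0482979563206463 126.63598519617813
basket rim [0.53194654 0.01329651] [0.5348979  0.01185654] 0.09253621557346542 0.09563176139230203
tool z dir 124.2853606250176
```

>>> jog_arm:
  steps:
    - {"fingers": 40,"turn": 1,"delta_pos": [-6.5,-3.5,-25]}
    - {"fingers": 40,"turn": 1,"delta_pos": [-6.5,-3.5,-60]}
    - {"fingers": 40,"turn": 1,"delta_pos": [-6.5,-3.5,-90]}
    - {"fingers": 40,"turn": 1,"delta_pos": [-6.5,-3.5,-110]}
    - {"fingers": 40,"turn": 1,"delta_pos": [-6.5,-3.5,-120]}
    - {"fingers": 40,"turn": 1,"delta_pos": [-6.5,-3.5,-120]}
    - {"fingers": 40,"turn": 1,"delta_pos": [-6.5,-3.5,-120]}

```text
time_s: 16.52
position: [0.5332, 0.0103, 0.193]
tcp_rot: [[0.817, 0.0, -0.577], [0.577, -0.0, 0.817], [0.0, -1.0, -0.0]]
force: [0.2, -0.4, 0.6]
opening: 0.402
```

```bash
python3 st.py; python3 - <<'E'
from h import *
im=capture("wrist")[:,:,::-1].copy();cv2.imwrite("pics/w7.png",im)
cv2.imwrite("pics/w7z.png",cv2.resize(im[110:260,220:420],None,fx=4,fy=4,interpolation=2))
r=tip_of("bail","wrist");print([(np.round(q["position"],4).tolist(),round(q["confidence"],2)) for q in r[:2]])
E
```

```text
16.5167 [0.5332 0.0103 0.193 ] F [ 0.2  -0.39  0.6 ] M [-0.004 -0.042  0.006] op 0.402 yaw 35.23 tau6 -0.0 q6 -46.1
[([0.5318, 0.015, 0.113], 0.72)]
```

View pics/w7z.png

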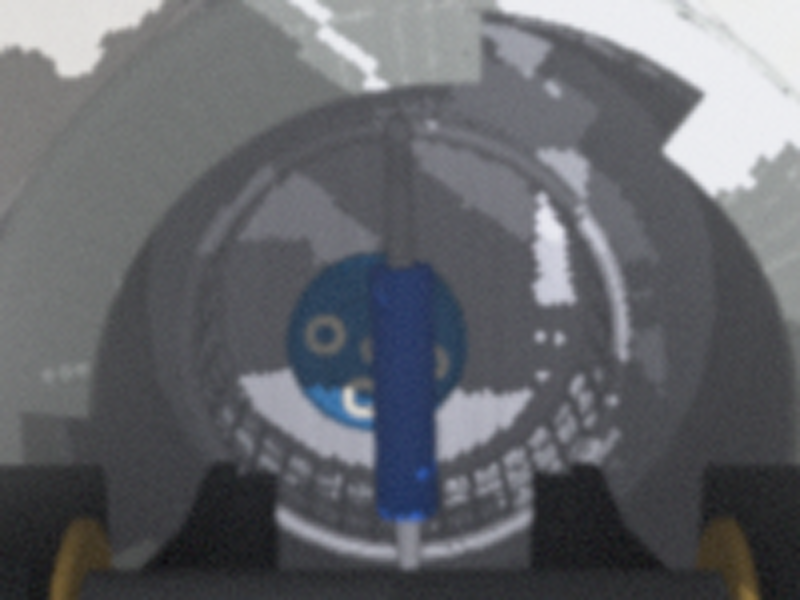

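```bash
python3 - <<'E'
from h import *
s=read_state();f=lambda x,y,z:s["tcp_rot"].T@(wback((220+x/4,110+y/4),z,s)-s["position"])
a,b=f(403,264,.114),f(407,521,.114);print(a.round(4),b.round(4),((a+b)/2).round(4),s["tcp_rot"]@((a+b)/2))
E
```

```text
[-0.0004  0.0801  0.0258] [ 0.0004  0.0803 -0.0242] [0.     0.0802 0.0008] [-0.00017621  0.00063478 -0.08020411]
```

Well aligned, within 1 mm. Descending 83 mm and closing on the bail.

>>> jog_arm:
  steps:
    - {"fingers": 40,"turn": 0,"delta_pos": [0,0.5,-15]}
    - {"fingers": 40,"turn": 0,"delta_pos": [0,0.5,-35]}
    - {"fingers": 40,"turn": 0,"delta_pos": [0,0.5,-55]}
    - {"fingers": 40,"turn": 0,"delta_pos": [0,0.5,-70]}
    - {"fingers": 40,"turn": 0,"delta_pos": [0,0.5,-78]}
    - {"fingers": 40,"turn": 0,"delta_pos": [0,0.5,-82]}
    - {"fingers": 40,"turn": 0,"delta_pos": [0,0.5,-82]}
    - {"fingers": 20,"turn": 0,"delta_pos": [0,0.5,-82]}
    - {"fingers": 5,"turn": 0,"delta_pos": [0,0.5,-82]}
    - {"fingers": 0,"turn": 0,"delta_pos": [0,0.5,-82]}
    - {"fingers": 0,"turn": 0,"delta_pos": [0,0.5,-82]}
    - {"fingers": 0,"turn": 0,"delta_pos": [0,0.5,-82]}
    - {"fingers": 0,"turn": 0,"delta_pos": [0,0.5,-82]}

```text
time_s: 17.7
position: [0.5331, 0.0107, 0.1113]
tcp_rot: [[0.817, 0.001, -0.577], [0.577, -0.0, 0.817], [0.001, -1.0, -0.001]]
force: [-1.5, 0.0, 2.3]
opening: 0.126
```

```bash
python3 st.py
```

```text
17.7 [0.5331 0.0107 0.1113] F [-1.49  0.    2.25] M [0.011 0.027 0.109] op 0.126 yaw 35.25 tau6 0.102 q6 -46.1
```

>>> jog_arm:
  steps:
    - {"fingers": 0,"turn": 0,"delta_pos": [0,0,2]}
    - {"fingers": 0,"turn": 0,"delta_pos": [0,0,5]}
    - {"fingers": 0,"turn": 0,"delta_pos": [1,0.5,9]}
    - {"fingers": 0,"turn": 0,"delta_pos": [2,1,14]}
    - {"fingers": 0,"turn": 0,"delta_pos": [3,2,20]}
    - {"fingers": 0,"turn": 0,"delta_pos": [3,2,25]}

```text
time_s: 18.2
position: [0.5362, 0.0129, 0.1364]
tcp_rot: [[0.817, 0.001, -0.577], [0.577, -0.0, 0.817], [0.001, -1.0, -0.0]]
force: [0.9, 0.3, -2.0]
opening: 0.123
```

```bash
python3 st.py
```

```text
18.2 [0.5362 0.0129 0.1364] F [ 0.88  0.31 -1.97] M [-0.003  0.044 -0.053] op 0.123 yaw 35.22 tau6 0.012 q6 -45.8
```

>>> jog_arm:
  steps:
    - {"fingers": 0,"turn": 0,"delta_pos": [0,0,6]}
    - {"fingers": 0,"turn": 0,"delta_pos": [0,0,14]}
    - {"fingers": 0,"turn": 0,"delta_pos": [0,0,23]}
    - {"fingers": 0,"turn": 0,"delta_pos": [0,0,33]}
    - {"fingers": 0,"turn": 0,"delta_pos": [0,0,43]}
    - {"fingers": 0,"turn": 0,"delta_pos": [0,0,53]}
    - {"fingers": 0,"turn": 0,"delta_pos": [0,0,63]}
    - {"fingers": 0,"turn": 0,"delta_pos": [0,0,73]}
    - {"fingers": 0,"turn": 0,"delta_pos": [0,0,83]}
    - {"fingers": 0,"turn": 0,"delta_pos": [0,0,93]}
    - {"fingers": 0,"turn": 0,"delta_pos": [0,0,101]}
    - {"fingers": 0,"turn": 0,"delta_pos": [0,0,106]}
    - {"fingers": 0,"turn": 0,"delta_pos": [0,0,108]}
    - {"fingers": 0,"turn": 0,"delta_pos": [0,0,108]}

```text
time_s: 19.37
position: [0.5359, 0.0128, 0.2442]
tcp_rot: [[0.817, 0.001, -0.577], [0.577, -0.0, 0.817], [0.001, -1.0, -0.001]]
force: [-0.4, 0.0, -2.0]
opening: 0.124
```

```bash
python3 st.py; python3 - <<'E'
from h import *
for c in("wrist","scene"):
  im=capture(c)[:,:,::-1].copy();cv2.imwrite(f"pics/{c}8.png",im)
cv2.imwrite("pics/s8z.png",cv2.resize(im[130:300,260:470],None,fx=3,fy=3,interpolation=2))
E
```

```text
19.3667 [0.5359 0.0128 0.2442] F [-0.37  0.02 -2.01] M [ 0.008 -0.006  0.008] op 0.124 yaw 35.22 tau6 -0.0 q6 -45.8
```

View pics/wrist8.png

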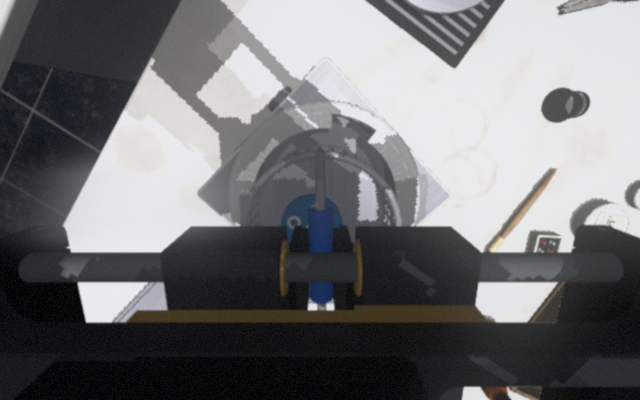

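View pics/s8z.png

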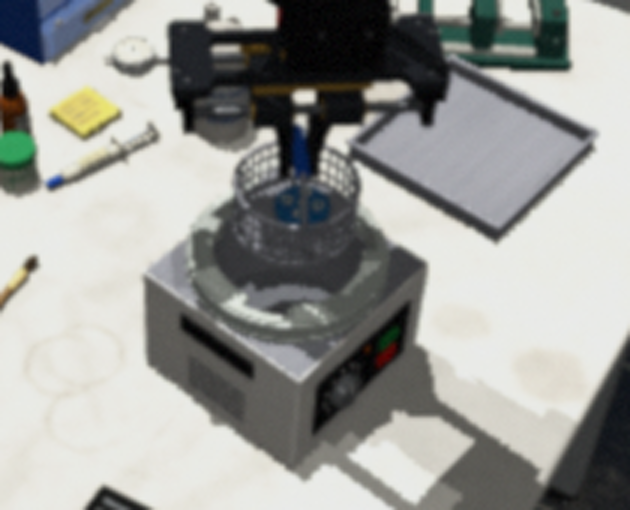

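>>> jog_arm:
  steps:
    - {"fingers": 0,"turn": 0,"delta_pos": [0,-4,5]}
    - {"fingers": 0,"turn": -1,"delta_pos": [-1,-14,10]}
    - {"fingers": 0,"turn": -3,"delta_pos": [-2,-30,10]}
    - {"fingers": 0,"turn": -5,"delta_pos": [-4,-50,10]}
    - {"fingers": 0,"turn": -8,"delta_pos": [-6,-73,10]}
    - {"fingers": 0,"turn": -11,"delta_pos": [-8,-97,10]}
    - {"fingers": 0,"turn": -14,"delta_pos": [-10,-121,10]}
    - {"fingers": 0,"turn": -17,"delta_pos": [-12,-145,10]}
    - {"fingers": 0,"turn": -20,"delta_pos": [-14,-169,10]}
    - {"fingers": 0,"turn": -23,"delta_pos": [-16,-193,10]}
    - {"fingers": 0,"turn": -26,"delta_pos": [-18,-217,10]}
    - {"fingers": 0,"turn": -29,"delta_pos": [-20,-241,10]}
    - {"fingers": 0,"turn": -31,"delta_pos": [-22,-264,10]}
    - {"fingers": 0,"turn": -33,"delta_pos": [-23,-284,5]}
    - {"fingers": 0,"turn": -34,"delta_pos": [-24,-300,-2]}
    - {"fingers": 0,"turn": -35,"delta_pos": [-25,-312,-10]}
    - {"fingers": 0,"turn": -35,"delta_pos": [-26,-319,-20]}
    - {"fingers": 0,"turn": -35,"delta_pos": [-26,-320,-32]}
    - {"fingers": 0,"turn": -35,"delta_pos": [-26,-320,-45]}
    - {"fingers": 0,"turn": -35,"delta_pos": [-26,-320,-55]}

```text
time_s: 21.13
position: [0.5089, -0.3063, 0.1867]
tcp_rot: [[1.0, -0.002, -0.004], [0.004, 0.002, 1.0], [-0.002, -1.0, 0.002]]
force: [-0.6, -0.0, -2.3]
opening: 0.128
```

>>> jog_arm:
  steps:
    - {"fingers": 0,"turn": 0,"delta_pos": [0,0,-10]}
    - {"fingers": 0,"turn": 0,"delta_pos": [0,0,-20]}
    - {"fingers": 0,"turn": 0,"delta_pos": [0,0,-30]}
    - {"fingers": 0,"turn": 0,"delta_pos": [0,0,-36]}
    - {"fingers": 0,"turn": 0,"delta_pos": [0,0,-40]}
    - {"fingers": 0,"turn": 0,"delta_pos": [0,0,-40]}

```text
time_s: 21.63
position: [0.5094, -0.3068, 0.1478]
tcp_rot: [[1.0, -0.001, -0.004], [0.004, 0.001, 1.0], [-0.001, -1.0, 0.001]]
force: [-0.3, -0.3, -2.5]
opening: 0.124
```

```bash
python3 st.py; python3 - <<'E'
from h import *
for c in("wrist","top","scene"):
  im=capture(c)[:,:,::-1].copy();cv2.imwrite(f"pics/{c}9.png",im)
  r=tip_of("basket",c);print([(np.round(q["position"],4).tolist(),round(q["confidence"],2)) for q in r[:2]])
  if c=="top":cv2.imwrite("pics/t9z.png",cv2.resize(im[170:300,340:520],None,fx=4,fy=4,interpolation=2))
cv2.imwrite("pics/s9z.png",cv2.resize(im[80:250,310:520],None,fx=3.5,fy=3.5,interpolation=2))
E
```

```text
21.6333 [ 0.5094 -0.3068  0.1478] F [-0.31 -0.34 -2.54] M [-0.094  0.076 -0.03 ] op 0.124 yaw 0.23 tau6 0.0 q6 -42.0
[([0.5087, -0.3069, 0.0772], 0.64)]
[([0.506, -0.303, 0.0737], 0.7), ([0.511, -0.3049, 0.1532], 0.48)]
[([0.5109, -0.3037, 0.0729], 0.84)]
```

View pics/t9z.png

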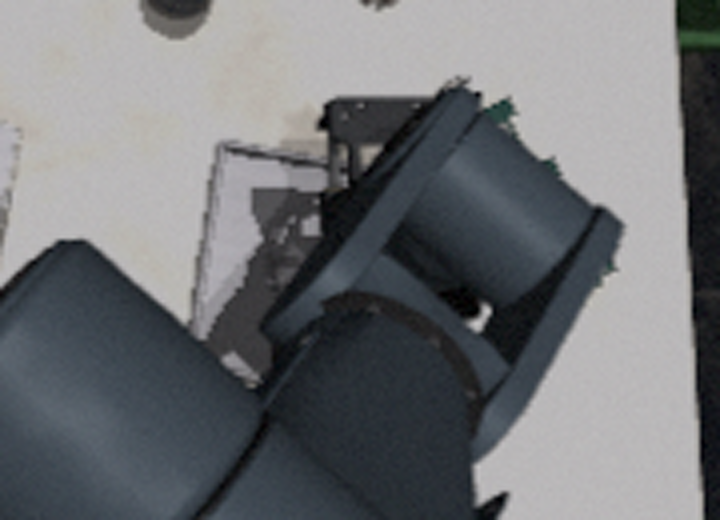

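View pics/s9z.png

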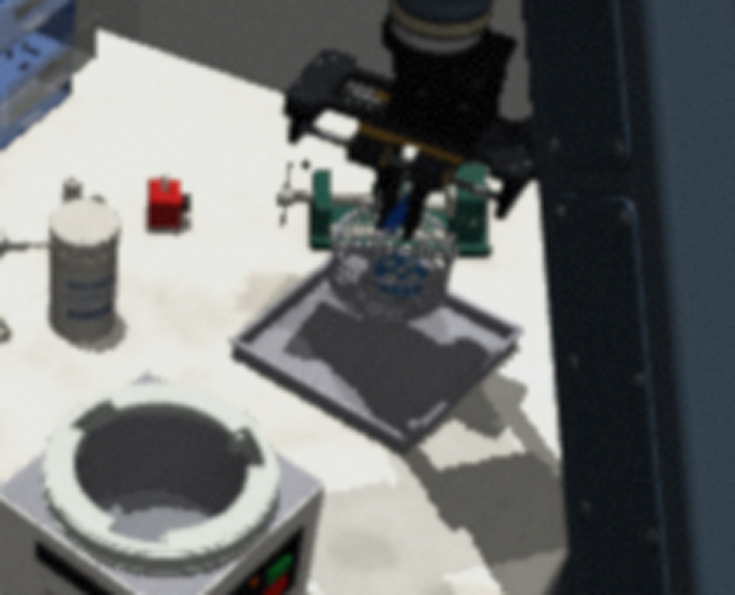

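View pics/wrist9.png

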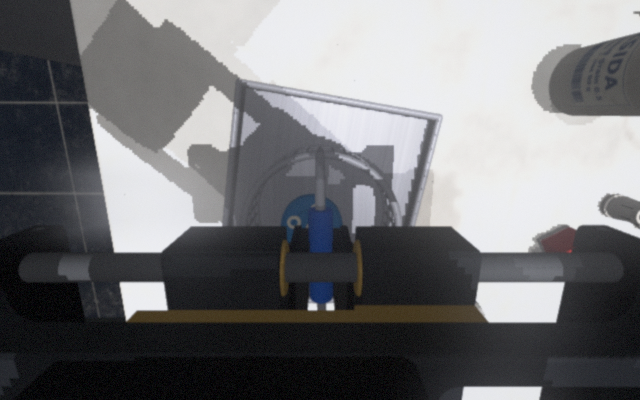

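>>> jog_arm:
  steps:
    - {"fingers": 0,"turn": 0,"delta_pos": [0,0,-8]}
    - {"fingers": 0,"turn": 0,"delta_pos": [0,0,-20]}
    - {"fingers": 0,"turn": 0,"delta_pos": [0,0,-32]}
    - {"fingers": 0,"turn": 0,"delta_pos": [0,0,-44]}
    - {"fingers": 0,"turn": 0,"delta_pos": [0,0,-54]}
    - {"fingers": 0,"turn": 0,"delta_pos": [0,0,-61]}
    - {"fingers": 0,"turn": 0,"delta_pos": [0,0,-65]}
    - {"fingers": 0,"turn": 0,"delta_pos": [0,0,-68]}
    - {"fingers": 0,"turn": 0,"delta_pos": [0,0,-68]}
    - {"fingers": 0,"turn": 0,"delta_pos": [0,0,-68]}

```text
time_s: 22.77
position: [0.51, -0.3074, 0.0809]
tcp_rot: [[1.0, 0.0, -0.004], [0.004, -0.0, 1.0], [0.0, -1.0, -0.0]]
force: [0.3, 0.4, -2.7]
opening: 0.127
```

```bash
python3 st.py
```

```text
22.7667 [ 0.51   -0.3074  0.0809] F [ 0.3   0.39 -2.73] M [-0.094  0.09  -0.042] op 0.127 yaw 0.22 tau6 -0.0 q6 -42.0
```

>>> jog_arm:
  steps:
    - {"fingers": 0,"turn": 0,"delta_pos": [0,0,-1.5]}
    - {"fingers": 0,"turn": 0,"delta_pos": [0,0,-3]}
    - {"fingers": 0,"turn": 0,"delta_pos": [0,0,-4.2]}
    - {"fingers": 0,"turn": 0,"delta_pos": [0,0,-4.8]}
    - {"fingers": 0,"turn": 0,"delta_pos": [0,0,-4.8]}

```text
time_s: 23.18
position: [0.5099, -0.3073, 0.0764]
tcp_rot: [[1.0, 0.0, -0.004], [0.004, -0.0, 1.0], [0.0, -1.0, -0.0]]
force: [0.3, 0.4, 0.0]
opening: 0.126
```

```bash
python3 st.py
```

```text
23.1833 [ 0.5099 -0.3073  0.0764] F [0.34 0.45 0.03] M [-0.041  0.145 -0.007] op 0.126 yaw 0.21 tau6 -0.009 q6 -42.0
```

The load is off: Fz went from −2.7 N to 0 at the expected height. Releasing.

>>> jog_arm:
  steps:
    - {"fingers": 0,"turn": 0,"delta_pos": [0,0,-0.4]}
    - {"fingers": 15,"turn": 0,"delta_pos": [0,0,-0.4]}
    - {"fingers": 25,"turn": 0,"delta_pos": [0,0,-0.4]}
    - {"fingers": 40,"turn": 0,"delta_pos": [0,0,-0.4]}
    - {"fingers": 45,"turn": 0,"delta_pos": [0,0,-0.4]}
    - {"fingers": 45,"turn": 0,"delta_pos": [0,0,0]}
    - {"fingers": 45,"turn": 0,"delta_pos": [0,0,8]}
    - {"fingers": 45,"turn": 0,"delta_pos": [0,0,20]}
    - {"fingers": 45,"turn": 0,"delta_pos": [0,0,40]}
    - {"fingers": 45,"turn": 0,"delta_pos": [0,0,70]}
    - {"fingers": 45,"turn": 0,"delta_pos": [0,0,105]}
    - {"fingers": 45,"turn": 0,"delta_pos": [0,0,140]}
    - {"fingers": 45,"turn": 0,"delta_pos": [0,0,175]}
    - {"fingers": 45,"turn": 0,"delta_pos": [0,0,210]}
    - {"fingers": 45,"turn": 0,"delta_pos": [0,0,240]}
    - {"fingers": 45,"turn": 0,"delta_pos": [-20,20,250]}
    - {"fingers": 45,"turn": 0,"delta_pos": [-45,45,250]}
    - {"fingers": 45,"turn": 0,"delta_pos": [-65,65,250]}
    - {"fingers": 45,"turn": 0,"delta_pos": [-70,70,250]}
    - {"fingers": 45,"turn": 0,"delta_pos": [-70,70,250]}

```text
time_s: 24.85
position: [0.4383, -0.2354, 0.3273]
tcp_rot: [[1.0, 0.001, -0.005], [0.005, -0.0, 1.0], [0.001, -1.0, -0.0]]
force: [0.0, 0.1, -0.7]
opening: 0.451
```

```bash
python3 st.py; python3 - <<'E'
from h import *
for c in("wrist","top","scene"):
  im=capture(c)[:,:,::-1].copy();cv2.imwrite(f"pics/{c}10.png",im)
  for t in("basket","chuck","lid","cleaner","panel"):
    r=tip_of(t,c);print(c,t,[(np.round(q["position"],4).tolist(),round(q["confidence"],2)) for q in r[:1]])
  if c=="top":cv2.imwrite("pics/t10z.png",cv2.resize(im[150:300,180:460],None,fx=2.8,fy=2.8,interpolation=2))
cv2.imwrite("pics/s10z.png",cv2.resize(im[100:400,220:480],None,fx=2,fy=2,interpolation=2))
E
```

```text
24.85 [ 0.4383 -0.2354  0.3273] F [ 0.04  0.11 -0.73] M [-0.065  0.039 -0.028] op 0.451 yaw 0.26 tau6 0.006 q6 -41.4
wrist basket [([0.5054, -0.3098, 0.0047], 0.94)]
wrist chuck []
wrist lid []
wrist cleaner []
wrist panel []
top basket [([0.5079, -0.3056, 0.0047], 0.7)]
top chuck []
top lid [([0.5017, 0.2872, 0.0052], 0.82)]
top cleaner [([0.5414, 0.0168, 0.0012], 0.66)]
top panel [([0.4575, 0.0261, 0.0577], 0.96)]
scene basket [([0.5107, -0.3063, 0.0043], 0.76)]
scene chuck [([0.5024, -0.3093, 0.006], 0.62)]
scene lid [([0.4988, 0.2879, 0.0032], 0.63)]
scene cleaner [([0.5394, 0.0139, 0.001], 0.82)]
scene panel [([0.4575, 0.0282, 0.0585], 0.88)]
```

View pics/t10z.png

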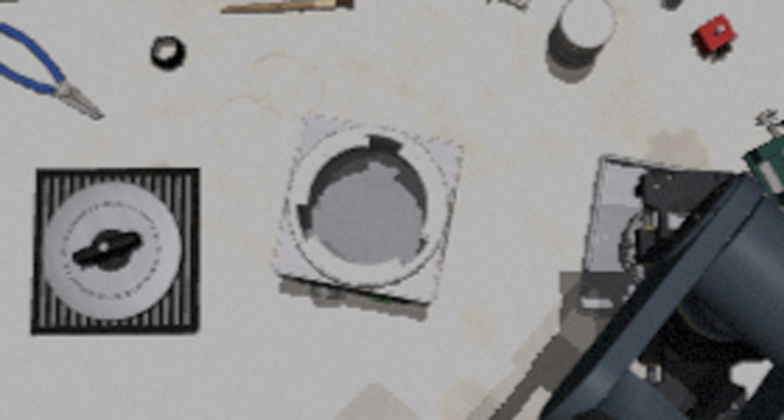

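View pics/s10z.png

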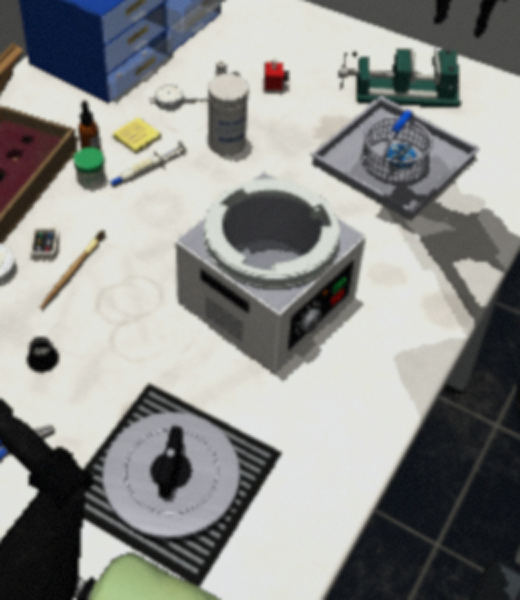

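View pics/wrist10.png

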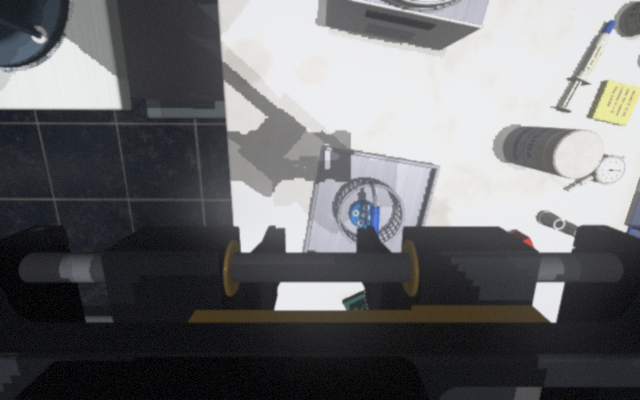

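The final pictures show everything in place. The lid is centred on the mat, the basket stands in the tray with the disc in it, and the housing corner is at the same pixel as at the start. Handing in.

```bash
python3 -c "
from rig import *
print(hand_in())"
```

```text
the job is handed in; nothing more can be done
None
```

The job is done and handed in, at about 26 s of the 70 s allowed.

- **Lid:** I turned it anticlockwise about 74°, until the torque rose from about 0.18 to 0.63 N·m at the stop. I eased back 1.5° and lifted it straight off; only about 3–4 N hung on the gripper, which is the lid's own weight. I let go on the mat once the force showed it was down. The last pictures put its centre at about (0.500, 0.288), within about 2 mm of the mat's centre, with the knob up.
- **Basket:** I lifted it by the blue grip and lowered it into the tray. I opened the fingers only after the load came off the wrist. The scene and wrist pictures show it standing near the tray's middle with the blue disc still inside.
- **Cleaner and bystanders:** In the top camera the housing corner is at the same pixel as at the start. The panel point agrees with its starting position to within about 3 mm, which is inside the network's error. The can, loupe and brush look untouched by eye; I did not measure them again.
- **Last checks:** The networks missed the disc in the final top and wrist pictures and found it only in the scene camera, but it is visible by eye in the wrist picture. No other check failed or disagreed.

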